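# Drain the water trap of the bench air line

### The job

Get the bench's air station ready to blow off its condensate: shut the air supply valve fully, and hang the small blue drip bin by its lip on the louvre right under the drain spout. Once both are done and not before, swing the little drain cock fully open; let go of everything and leave the other things on the bench where they are.

Things in the scene. Friction and masses are not known exactly. Their poses are not given: they have to be found in the camera images.
- rail (a point): Middle of the top edge of the louvre under the spout, the upper left of six on the fixed air station's grey panel: an upright lip 84 mm long (y), 3 mm thick, top 98 mm above the bench; a pocket 19 mm wide, 16 mm deep lies behind it. The lower row is 42 mm down; the bin's back leans on it. x points into the panel, away from the robot; y left along the louvre; z up. The station's place and yaw vary
- spout (a point): Lower end of the drain spout, a brass tube 12 mm across pointing straight down, 15 mm in front of the louvre's lip and 52 mm above its top edge; its elbow and the drain cock's body lie above and behind. Axes as rail
- supply_axis (a point): On the upright turning axis of the supply valve, at the height of its lever's grip (295 mm above the bench). It is the large brass valve on the right half of the station, in the horizontal steel header pipe (21 mm thick, along y, its axis 50 mm below this point). Axes as rail
- supply_grip (a point): Middle of the black grip of the supply valve's lever, 75 mm from the turning axis: a flat bar 70 mm long, 16 mm wide, 10 mm thick, with 34 mm free below it over the header pipe. x points outward along the lever
- supply (a joint): Angle of the supply lever: 0 fully open (along the header pipe, pointing right, -y of the station), growing clockwise seen from above to 1.571 fully shut (crosswise, pointing to the robot, -x of the station) at a hard stop. Starts between 0 and 0.4. Takes about 4 N at the grip, stays where it is left
- drain_axis (a point): On the upright turning axis of the drain cock, at the height of its lever's grip (209 mm above the bench). It is the small brass cock above the panel's left end, on the short pipe (along x) that leads to the spout. The header pipe (axis 245 mm up) ends 55 mm behind it; left of it all is free. Axes as rail
- drain_grip (a point): Middle of the black grip of the drain cock's lever, 46 mm from its turning axis: a flat bar 44 mm long, 12 mm wide, 9 mm thick. x points outward along the lever
- drain (a joint): Angle of the drain lever: 0 fully shut (crosswise to its pipe, pointing left, +y of the station), where it starts, growing counter-clockwise seen from above to 1.571 fully open (in line with its pipe, pointing to the robot over the spout) at a hard stop. Takes about 3 N at the grip, stays where it is left
- drip_bin: Loose blue plastic drip bin on the bench: 125 mm long (x), 60 wide (y), 55 high, walls 3 mm, open on top, 0.09 kg, front wall (-x end) 40 mm high. From the top of its back wall (+x end) a lip 54 mm wide reaches 13 mm back and slants down like a hook, tip 41 mm above the underside. Origin: centre of the underside; x to the lipped end, z up
- bin_center (a point): Centre of the drip bin, 27.5 mm above its underside; axes as the bin's. Grip it across its two side walls (60 mm), near the front when hanging it, to stay clear of the spout
- bin_hook (a point): Middle of the underside of the bin's lip, where it rests on the louvre: 65 mm behind the bin's centre, 52 mm above its underside. The slot between back wall and lip is 5 mm wide at the top, 11 mm at its mouth 11 mm lower. With the bin properly hung this point lies on rail, with the same x direction; axes as the bin's
- tape_measure: black tape measure, 37x80x69 mm, on the bench; a bystander. It and the drip bin may swap places (left front, right front) from run to run
- glue_bottle: small white and blue bottle standing upright, 43 mm across and 128 mm tall; a bystander in front of the middle of the station
- pliers: combination pliers lying flat left of the station, 66x190x14 mm; a bystander
- wrench: combination spanner lying flat in front of the robot, 30x184x9 mm; a bystander
- screwdriver: screwdriver lying flat on the right, 29x200x30 mm; a bystander

How it is judged (in metres and radians):
On the way, in this order (a step that is already met when the one before it is completed fails the run):
1. the supply valve is shut and the bin hangs on the louvre under the spout, the drain cock still shut (value of joint supply above 1.48 rad and value of joint drain below 0.25 rad and x of bin_hook in the frame of rail between -0.006 and 0.006 m and y of bin_hook in the frame of rail between -0.016 and 0.016 m and z of bin_hook in the frame of rail between -0.004 and 0.005 m and angle between drip_bin's own z axis and vertical below 0.15 rad and angle between the x axis of drip_bin and the x axis of rail, either way round below 0.17 rad), for 0.2 s.
2. the drain cock is fully open (value of joint drain above 1.48 rad), for 0.2 s.
At the end, for the whole second after the job is handed in: Both levers stand within 5 degrees of their stops (supply shut, drain open); the bin hangs at rest by its lip on the louvre under the spout (lip seated on the edge within 6 mm front to back and 5 mm in height, within 16 mm sideways, level within 8 degrees) (value of joint each of supply, drain above 1.48 rad and x of bin_hook in the frame of rail between -0.006 and 0.006 m and y of bin_hook in the frame of rail between -0.016 and 0.016 m and z of bin_hook in the frame of rail between -0.004 and 0.005 m and angle between drip_bin's own z axis and vertical below 0.15 rad and angle between the x axis of drip_bin and the x axis of rail, either way round below 0.17 rad and linear speed of drip_bin below 0.02 m/s); the robot touches nothing.
It fails at once if the drain cock is opened while the supply is not shut or the bin does not hang under the spout (value of joint drain above 0.35 rad and (value of joint supply below 1.4 rad or distance between bin_hook and rail above 0.03 m)).
It fails at once if another thing on the bench is shifted by more than 4 cm (distance of any of tape_measure, glue_bottle, pliers, wrench, screwdriver from where it was at the start of the episode above 0.04 m).
It also fails if it takes over 67 s, if anything falls off the work surface, if the arm or the gripper's body presses on something with over 40 N, if the wrist force passes 120 N, or if a joint passes its speed limit or range.

### The arm

A 6-joint arm with a two-finger parallel gripper is mounted at the origin on a cart in front of the work surface, level with it; the furniture and walls round the work are solid. World frame = base frame: x ahead of the robot, y to its left, z up, the work surface at z = 0. Lengths are in m, angles in degrees, forces in N, time in s.
With the tool pointing down it reaches from about 0.35 to 0.875 m from the base axis. Payload 4.2 kg.
Tool frame: the origin (TCP) lies midway between the tips of the shut fingers; the grasp point (between the pads) lies r.grasp_offset behind it (r.grasp_offset is the distance from the TCP to the grasp point, in m); z points along the fingers, y is the direction in which the jaws open and shut (so a half turn about z gives the same grasp; the last joint's range is limited). The gripper opens to 87 mm and grips with 3 to 60 N. Pads are 19 mm wide; open, the fingers measure 117 mm over their backs; the gripper's body (75 mm by 190 mm) begins 51 mm behind the grasp point.
Start: joints at [-53.652, 22.042, 0.453, 0, -68.411, -14.817], TCP at [0.229, -0.581, 0.223] pointing down, gripper open.
Joint ranges: [-179.83, 179.83], [-69.29, 118.12], [-61.27, 80.66], [-181.25, 117.63], [-171.15, -9.14], [-177.46, 177.46]. Speed limits (degrees/s): [159.86, 159.86, 180, 180, 180, 180].

### API

Orientations are given as a 3x3 rotation matrix whose columns are the frame's x, y, z axes.
In Python, from station import sense, optics, r gives the robot as it stands. The module is installed in compiled form; this text tells all that it offers.
- The arm moves only by the tool servo_tool, never from a script. Its argument "deltas" is a list of rows, each an object with "slide": the shift along the tool's x, y, z in units of 25 mm (1.0 is 25 mm), a list of three; "spin": the turn about the tool's z in units of 8 degrees (1.0 is 8 degrees). A call has 1 to 10 rows; each row shifts and turns the pose as measured when the row begins, along the tool's axes as they then stand; what a row does not reach is not made up. A row lasts 1/10 s, in which the tool goes at most 50 mm and 8.59 degrees, less where a joint would pass 70% of its speed; a pose out of reach is approached as far as the arm can. A call is refused whole if a number of a shift passes 1 or a number of a turn 1, either way. A call with a gripper value outside its range is refused whole. "gripper" is the closure in counts, from 0 (fully open) to 255 (shut), set as the call begins (left out, the last holds). The fingers move at their own pace and stop on an object; the grip force is fixed at half the most. Time passes only in rows, so rows that do not move let the fingers close. It gives the time, the measured TCP pose, the force and the opening at its end, in the units of the state.
- sense(): the state, without advancing time (a new reading comes with each control period).
- optics.capture(name): name is "scene" or "top" or "wrist"; returns a dict with "frame" (420x560x3 uint8, red, green, blue), "camera_matrix" (3x3 intrinsics, pixels), "eye" and "rotation" of the camera in the world. Camera axes: x right, y down, z forward; pixel columns grow to the right and rows downward; lengths in m; the calibration is good to about 2 mm. A picture is of the moment at which its call begins. There is no depth.
- r.finish_job(): hands the job in, once; it reports no verdict.
The state is a dict: "time_s": time; "joints": joint angles; "joint_velocities": joint speeds; "effort": joint torques, N m; "tcp_pos": TCP position; "ee_rot": TCP orientation; "wrist_force": force on the tool from outside, world axes, zero at the start; "moment": the same for the moment, N m; "gripper_width": opening from 0.0 (shut) to 1.0 (fully open).
Only numpy, scipy, OpenCV 4.12 (cv2) and the standard library are available. Lean on these libraries where they do the work, as an engineer would, in place of code of your own. Each camera call takes 0.05 s, during which the arm holds its last target.

## Working session

There is one attempt and no reset: what is moved stays moved. The work goes in short steps, Python scripts to look and compute and a tool call to move; the robot and the scene stay as the last step left them, time stands still between calls to the robot, and variables do not carry over. Pictures are saved under pics/ and viewed, and the job is handed in when it is done.

Besides the shell and the picture viewer there is one more tool, called after "Request:" by a JSON object that holds its "op" and its "data", one argument or row to a line. servo_tool: Moves the arm, as the interface text tells. Its arguments: {"type":"object","properties":{"deltas":{"type":"array"},"gripper":{"type":"number"}},"required":["deltas"]}

```bash
mkdir -p pics; ls; cat > h.py <<'E'
from station import sense, optics, r
import numpy as np, cv2
def cap(n,f):
    c=optics.capture(n); cv2.imwrite('pics/'+f,c['frame'][:,:,::-1]); np.savez('pics/'+f[:-4]+'.npz',**c); return c
def load(f): return dict(np.load('pics/'+f+'.npz'))
def ray(c,u,v):
    d=np.linalg.inv(c['camera_matrix'])@np.array([u,v,1.]); return c['eye'],c['rotation']@d
def plane(c,u,v,z):
    e,d=ray(c,u,v); return e+d*(z-e[2])/d[2]
def tri(c1,p1,c2,p2):
    e1,d1=ray(c1,*p1); e2,d2=ray(c2,*p2)
    A=np.stack([d1,-d2],1); s=np.linalg.lstsq(A,e2-e1,rcond=None)[0]
    a=e1+d1*s[0]; b=e2+d2*s[1]; return (a+b)/2, np.linalg.norm(a-b)
def proj(c,P):
    q=c['camera_matrix']@(c['rotation'].T@(np.array(P)-c['eye'])); return q[:2]/q[2]
E
python3 - <<'E'
from h import *
for n in ['scene','top','wrist']:
    c=cap(n,n+'0.png'); print(n,c['eye'].round(3),c['rotation'].round(3).tolist(),c['camera_matrix'].round(1).tolist())
print(sense(), r.grasp_offset)
E
```

```text
pics
scene [-0.216  0.817  0.658] [[-0.737, -0.284, 0.613], [-0.675, 0.277, -0.684], [0.025, -0.918, -0.396]] [[440.7, 0.0, 277.3], [0.0, 440.7, 207.4], [0.0, 0.0, 1.0]]
top [ 0.441 -0.02   1.523] [[-0.028, -0.998, 0.051], [-0.999, 0.029, 0.019], [-0.02, -0.051, -0.998]] [[507.9, 0.0, 279.9], [0.0, 507.9, 217.4], [0.0, 0.0, 1.0]]
wrist [ 0.164 -0.606  0.385] [[-0.367, 0.9, 0.236], [0.93, 0.355, 0.096], [0.002, 0.255, -0.967]] [[353.2, 0.0, 278.6], [0.0, 353.2, 214.9], [0.0, 0.0, 1.0]]
{'time_s': 0.15, 'joints': array([-5.36514196e+01,  2.20787960e+01,  3.99415609e-01, -2.01920197e-02,
       -6.84107207e+01, -1.48171072e+01]), 'joint_velocities': array([-0.03360812, -0.12241895,  0.24568744,  0.110124  , -0.0718419 ,
       -0.02803498]), 'effort': array([-7.90434915e-04, -3.91052806e+01,  1.87586957e+01,  4.22231242e+00,
        1.23742796e-02, -1.37937041e-04]), 'tcp_pos': array([ 0.22924198, -0.58096706,  0.22174257]), 'ee_rot': array([[-9.30263754e-01, -3.66890858e-01, -6.68105155e-04],
       [-3.66891457e-01,  9.30262611e-01,  1.46078657e-03],
       [ 8.55640086e-05,  1.60403887e-03, -9.99998710e-01]]), 'wrist_force': array([-0.64137891, -0.65132669, -0.43389384]), 'moment': array([-0.00923726, -0.02768666,  0.01608113]), 'gripper_width': 0.997405722256794} 0.0187
```

View pics/scene0.png

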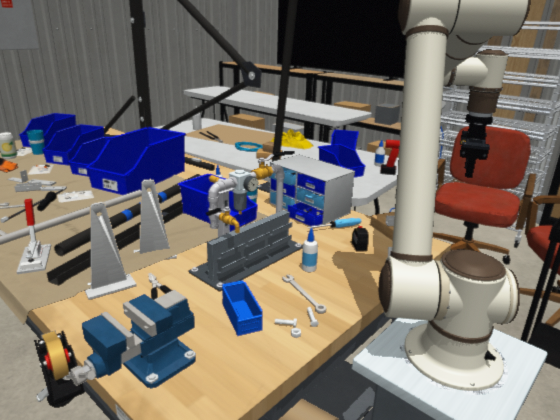

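View pics/top0.png

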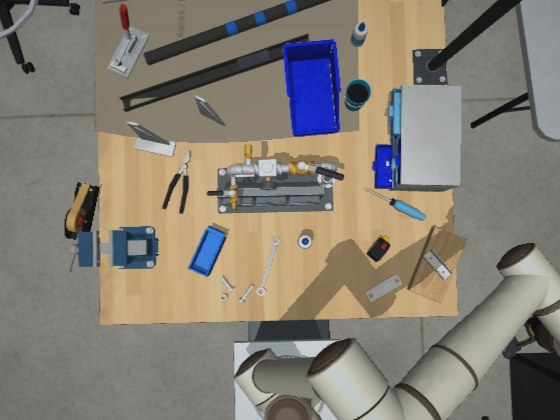

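View pics/wrist0.png

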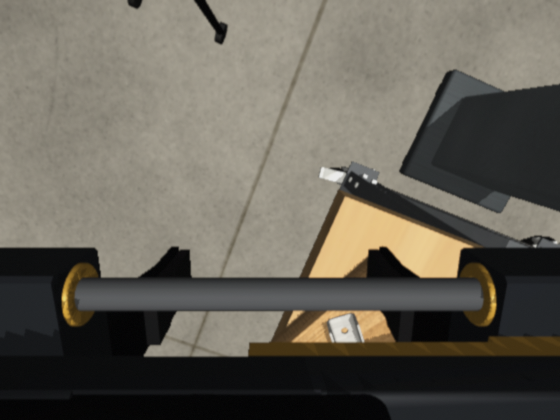

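The top view shows the blue bin at about (208,250), the station at (215–335, 155–212), the black supply lever near (330,173), and the drain lever near (215,193) pointing left. I'll zoom in.

```bash
python3 - <<'E'
from h import *
t=cv2.imread('pics/top0.png'); s=cv2.imread('pics/scene0.png')
cv2.imwrite('pics/tz.png',cv2.resize(t[140:290,180:360],None,fx=4.4,fy=4,interpolation=cv2.INTER_CUBIC)[:600])
cv2.imwrite('pics/sz.png',cv2.resize(s[140:340,180:340],None,fx=3,fy=3,interpolation=cv2.INTER_CUBIC))
E
```

```text
(no output)
```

View pics/tz.png

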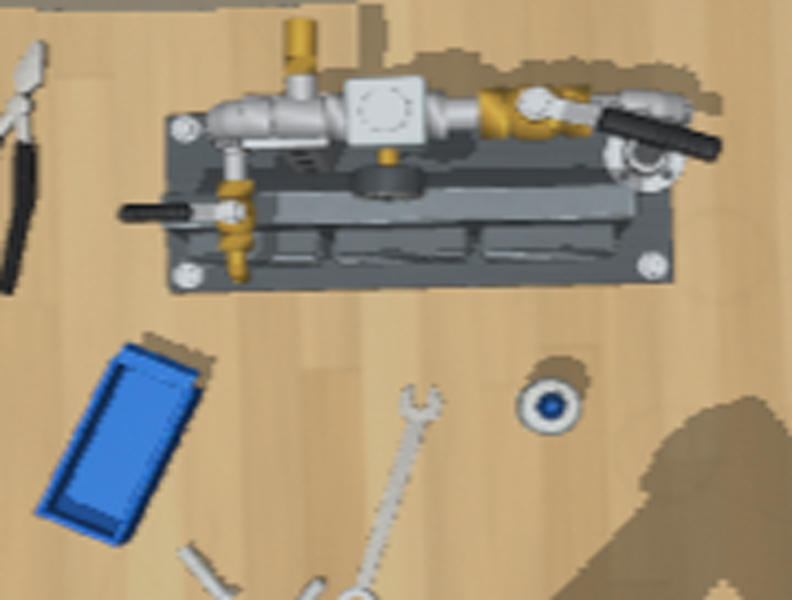

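View pics/sz.png

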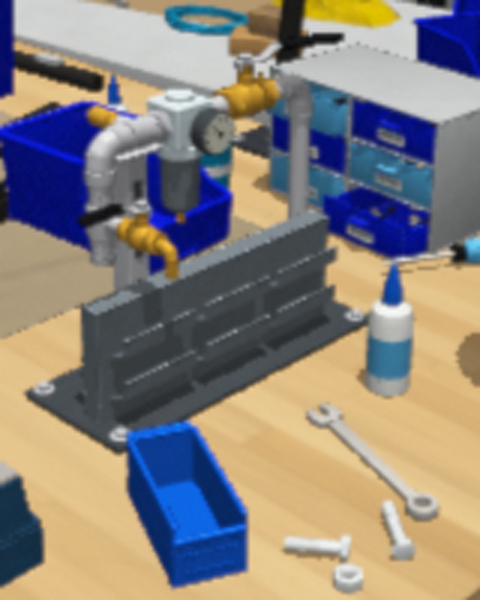

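```bash
python3 - <<'E'
from h import *
t=load('top0'); s=load('scene0')
T=lambda u,v:(180+u/4.4-.4,140+v/4-.4); S=lambda u,v:(180+u/3-.3,140+v/3-.3)
# bin top rim
print('bin corners z.055/.055/.04/.04')
for uv,z in [((128,345),.055),((205,375),.055),((38,513),.04),((122,545),.04)]: print(plane(t,*T(*uv),z).round(4))
print('supply hub',tri(t,T(538,103),s,S(243,62)), plane(t,*T(538,103),.3))
print('supply tip', plane(t,*T(718,150),.295), 'grip start',plane(t,*T(602,118),.295))
print('drain hub',tri(t,T(232,210),s,S(140,212)),plane(t,*T(232,210),.209))
print('drain tip',plane(t,*T(120,212),.209),plane(t,*T(190,212),.209))
print('spout',tri(t,T(238,278),s,S(172,275)),plane(t,*T(238,278),.15))
for uv in [(190,128),(188,275),(652,265)]: print('bolt',plane(t,*T(*uv),.008).round(4))
for uv in [(232,225),(300,260),(475,257),(485,257),(620,250)]: print('louvre',plane(t,*T(*uv),.056).round(4))
E
```

```text
bin corners z.055/.055/.04/.04
[0.4975 0.2155 0.055 ]
[0.4743 0.1651 0.055 ]
[0.3771 0.2803 0.04  ]
[0.3524 0.2248 0.04  ]
supply hub (array([ 0.63177919, -0.05322739,  0.27983894]), np.float64(0.0012328852668697604)) [ 0.62822589 -0.05308833  0.3       ]
supply tip [ 0.59727721 -0.15148678  0.295     ] grip start [ 0.61874102 -0.08825919  0.295     ]
drain hub (array([0.57858622, 0.128326  , 0.19588261]), np.float64(0.0012906386857464871)) [0.57767745 0.1273237  0.209     ]
drain tip [0.57833651 0.19379032 0.209     ] [0.57710778 0.15225127 0.209     ]
spout (array([0.53671137, 0.13055811, 0.15089298]), np.float64(0.001727603128370595)) [0.53739866 0.13126314 0.15      ]
bolt [0.6614 0.1771 0.008 ]
bolt [0.5506 0.1809 0.008 ]
bolt [ 0.549  -0.1347  0.008 ]
louvre [0.5827 0.1447 0.056 ]
louvre [0.5559 0.1003 0.056 ]
louvre [ 0.5547 -0.015   0.056 ]
louvre [ 0.5545 -0.0216  0.056 ]
louvre [ 0.557  -0.1105  0.056 ]
```

Request:
{"op": "servo_tool", "data": {
  "deltas": [
    {"slide": [0, 0, -1], "spin": 0.9},
    {"slide": [0, 0, -1], "spin": 0.9},
    {"slide": [0, 0, -1], "spin": 0.9},
    {"slide": [-1, 0.5, -1], "spin": 0},
    {"slide": [-1, 1, -1], "spin": 0},
    {"slide": [-1, 1, -1], "spin": 0}
  ],
  "gripper": 255
}}

```text
time_s: 0.75
tcp_pos: [0.3036, -0.5187, 0.368]
ee_rot: [[-1.0, 0.026, -0.01], [0.026, 1.0, 0.018], [0.011, 0.017, -1.0]]
wrist_force: [0.4, 0.3, -0.3]
gripper_width: 0.536
```

Request:
{"op": "servo_tool", "data": {
  "deltas": [
    {"slide": [-0.8, 1, 0], "spin": 0},
    {"slide": [-0.8, 1, 0], "spin": 0},
    {"slide": [-0.8, 1, 0], "spin": 0},
    {"slide": [-0.8, 1, 0], "spin": 0},
    {"slide": [-0.8, 1, 0], "spin": 0},
    {"slide": [-0.8, 1, 0], "spin": 0},
    {"slide": [-0.8, 1, 0], "spin": 0},
    {"slide": [-0.8, 1, 0], "spin": 0},
    {"slide": [-0.8, 1, 0], "spin": 0},
    {"slide": [-0.8, 1, 0], "spin": 0}
  ]
}}

```text
time_s: 1.75
tcp_pos: [0.5177, -0.2632, 0.3722]
ee_rot: [[-1.0, 0.026, -0.008], [0.026, 1.0, 0.015], [0.008, 0.015, -1.0]]
wrist_force: [-0.2, 0.1, 0.9]
gripper_width: 0.003
```

```bash
python3 - <<'E'
from h import *
cap('wrist','w1.png');s=sense();print(s['tcp_pos'],s['ee_rot'].round(3).tolist(),s['joints'])
E
```

```text
[ 0.52045828 -0.2602059   0.3713821 ] [[-1.0, 0.023, -0.007], [0.022, 1.0, 0.016], [0.007, 0.016, -1.0]] [-11.08577929  14.6618015   10.99703082  -0.8435189  -86.89499964
 -80.15568992]
```

View pics/w1.png

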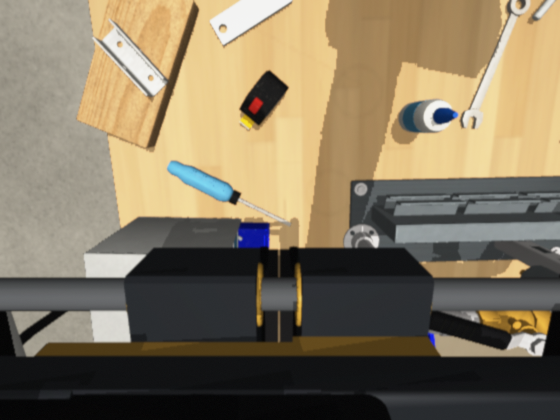

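The wrist view shows the station base's right corner at about (360,185), the lever grip at (470,330) and the bottle at (430,118). I'm continuing to the far side of the lever.

Request:
{"op": "servo_tool", "data": {
  "deltas": [
    {"slide": [-0.95, 1, 0], "spin": 0},
    {"slide": [-0.95, 1, 0], "spin": 0},
    {"slide": [-0.95, 1, 0], "spin": 0},
    {"slide": [-0.95, 1, 0], "spin": 0},
    {"slide": [-0.95, 0.8, 0], "spin": 0},
    {"slide": [0, 0, 0], "spin": 0}
  ]
}}

```text
time_s: 2.4
tcp_pos: [0.6459, -0.1364, 0.3691]
ee_rot: [[-1.0, 0.02, -0.012], [0.02, 1.0, 0.018], [0.013, 0.017, -1.0]]
wrist_force: [0.5, -0.5, -0.0]
gripper_width: 0.008
```

```bash
python3 - <<'E'
from h import *
cap('wrist','w2.png');cap('scene','s2.png');s=sense();print(s['tcp_pos'],s['ee_rot'].round(3).tolist())
a=cv2.imread('pics/w2.png');b=cv2.imread('pics/s2.png')[130:270,190:380]
cv2.imwrite('pics/s2z.png',cv2.resize(b,None,fx=4,fy=4,interpolation=cv2.INTER_CUBIC))
E
```

```text
[ 0.64396272 -0.13845561  0.37045593] [[-1.0, 0.023, -0.012], [0.022, 1.0, 0.017], [0.012, 0.017, -1.0]]
```

View pics/w2.png

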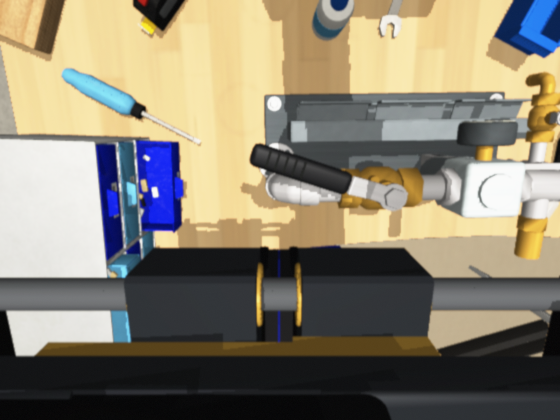

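View pics/s2z.png

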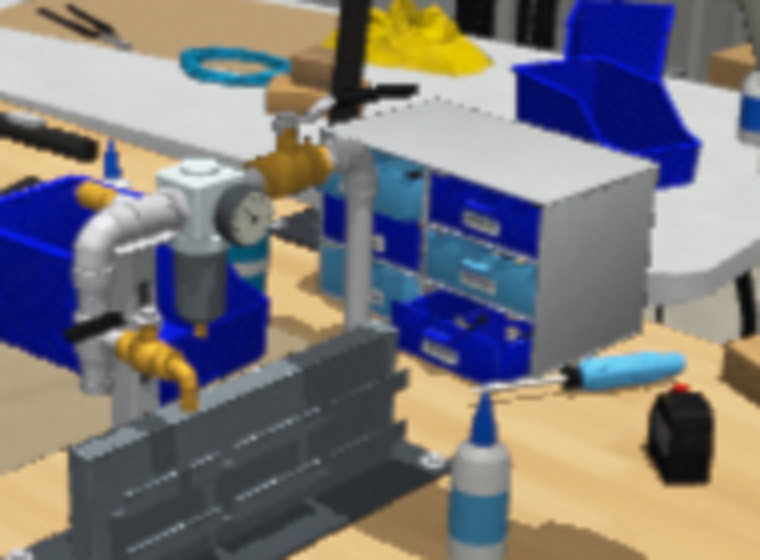

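```bash
python3 - <<'E'
from h import *
w=load('w2');s=load('s2')
S=lambda u,v:(190+u/4-.4,130+v/4-.4)
for n,p,z in [('hub',(396,194),.3),('tip',(253,153),.295),('gripstart',(350,182),.295),('spout',(541,83),.15),('dhub',(553,118),.209)]: print(n,plane(w,*p,z).round(4))
print(proj(s,[.644,-.138,.37]))
print(tri(w,(253,153),s,S(415,90)), tri(w,(541,83),s,S(190,405)))
for p in [(275,103),(497,99)]: print('bolt',plane(w,*p,.008).round(4))
E
```

```text
hub [ 0.6237 -0.0549  0.3   ]
tip [ 0.5947 -0.1504  0.295 ]
gripstart [ 0.6156 -0.0851  0.295 ]
spout [0.5398 0.142  0.15  ]
dhub [0.5755 0.1147 0.209 ]
[278.48244293 124.10889629]
(array([ 0.59439426, -0.15089444,  0.29320028]), np.float64(0.0012031684373828768)) (array([0.53709518, 0.13443603, 0.15529993]), np.float64(0.009004075260668359))
bolt [ 0.5457 -0.1325  0.008 ]
bolt [0.5462 0.1853 0.008 ]
```

The wrist view puts the hub at (396,194) and the lever tip at (253,153), so the lever stands at about 0.30 rad. Next I'll check the regulator's height and descend.

```bash
python3 - <<'E'
from h import *
w=load('w2');s=load('s2')
S=lambda u,v:(190+u/4-.4,130+v/4-.4)
print(tri(w,(497,193),s,S(197,165)))
E
```

```text
(array([0.63078989, 0.03406818, 0.26877466]), np.float64(0.000189521641626978))
```

Request:
{"op": "servo_tool", "data": {
  "deltas": [
    {"slide": [0, 0, 0.9], "spin": 0},
    {"slide": [0, 0, 0.9], "spin": 0},
    {"slide": [0, 0, 0.9], "spin": 0},
    {"slide": [0, 0, 0.9], "spin": 0},
    {"slide": [0, 0, 0], "spin": 0}
  ]
}}

```text
time_s: 3.0
tcp_pos: [0.6391, -0.1423, 0.2809]
ee_rot: [[-1.0, 0.028, -0.008], [0.028, 0.999, 0.016], [0.008, 0.015, -1.0]]
wrist_force: [-0.4, 0.2, 0.3]
gripper_width: 0.006
```

Request:
{"op": "servo_tool", "data": {
  "deltas": [
    {"slide": [0.4, 0.2, 0], "spin": 0},
    {"slide": [0.4, 0.2, 0], "spin": 0},
    {"slide": [0.45, 0.15, 0], "spin": 0},
    {"slide": [0.45, 0.15, 0], "spin": 0},
    {"slide": [0.42, 0.22, 0], "spin": 0},
    {"slide": [0.42, 0.22, 0], "spin": 0},
    {"slide": [0.32, 0.34, 0], "spin": 0},
    {"slide": [0.32, 0.34, 0], "spin": 0}
  ]
}}

```text
time_s: 3.8
tcp_pos: [0.5628, -0.0985, 0.2907]
ee_rot: [[-0.999, 0.034, 0.02], [0.034, 0.999, 0.01], [-0.02, 0.01, -1.0]]
wrist_force: [3.4, -2.8, -0.4]
gripper_width: 0.003
```

Request:
{"op": "servo_tool", "data": {
  "deltas": [
    {"slide": [0.1, 0.1, 0.4], "spin": 0},
    {"slide": [0.15, 0.4, 0.2], "spin": 0},
    {"slide": [0.1, 0.4, 0], "spin": 0},
    {"slide": [0.0, 0.4, 0], "spin": 0},
    {"slide": [0.0, 0.35, 0], "spin": 0}
  ]
}}

```text
time_s: 4.3
tcp_pos: [0.5522, -0.0678, 0.2776]
ee_rot: [[-0.999, 0.034, 0.014], [0.034, 0.999, -0.02], [-0.015, -0.02, -1.0]]
wrist_force: [10.9, -51.4, -10.6]
gripper_width: 0.004
```

```bash
python3 - <<'E'
from h import *
cap('wrist','w3.png');cap('scene','s3.png');s=sense();print(s['tcp_pos'],s['ee_rot'].round(3).tolist(),s['wrist_force'])
b=cv2.imread('pics/s3.png')[100:250,190:380]
cv2.imwrite('pics/s3z.png',cv2.resize(b,None,fx=4,fy=4,interpolation=cv2.INTER_CUBIC))
E
```

```text
[ 0.55219877 -0.06825718  0.27745373] [[-0.999, 0.035, 0.014], [0.035, 0.999, -0.02], [-0.015, -0.019, -1.0]] [  7.52614343 -36.5467583   -5.41992636]
```

View pics/w3.png

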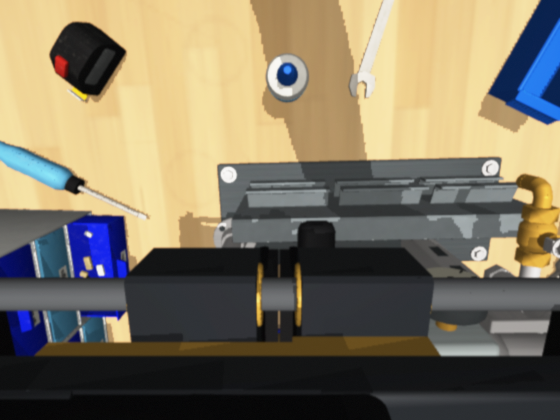

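View pics/s3z.png

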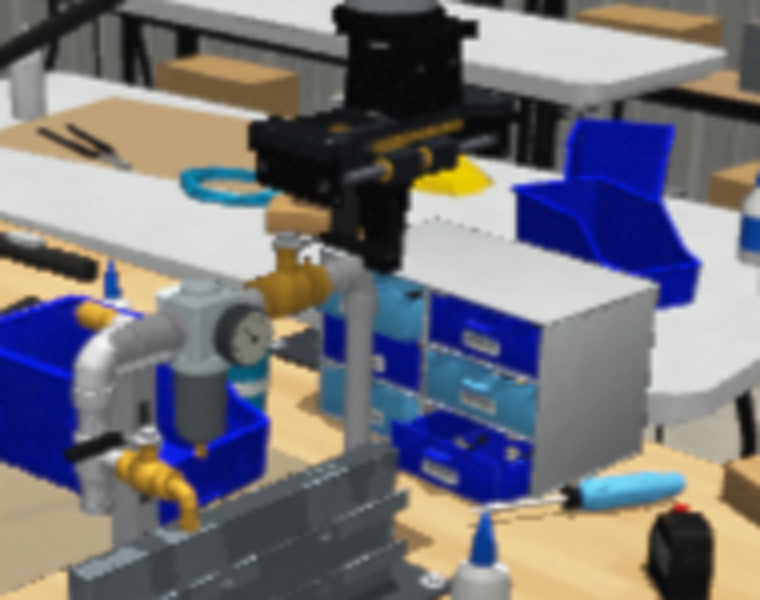

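The lever now points at the robot, with its tip at (317,235) in the wrist view. The 51 N peak reading shows it is hard on the stop, so I'm backing off, rising and heading for the bin.

Request:
{"op": "servo_tool", "data": {
  "deltas": [
    {"slide": [0, -0.8, 0], "spin": 0},
    {"slide": [0, -0.8, -0.2], "spin": 0},
    {"slide": [0, 0, -1], "spin": 0},
    {"slide": [0, 0, -1], "spin": 0},
    {"slide": [0, 0, -1], "spin": 0},
    {"slide": [0, 0, -1], "spin": 0},
    {"slide": [1, 1, 0], "spin": 0},
    {"slide": [1, 1, 0], "spin": 0},
    {"slide": [1, 1, 0], "spin": 0},
    {"slide": [1, 1, 0], "spin": 0}
  ],
  "gripper": 0
}}

```text
time_s: 5.4
tcp_pos: [0.4455, 0.0053, 0.3723]
ee_rot: [[-0.999, 0.042, -0.03], [0.043, 0.999, -0.011], [0.029, -0.012, -0.999]]
wrist_force: [-0.4, 0.8, -0.2]
gripper_width: 0.838
```

Request:
{"op": "servo_tool", "data": {
  "deltas": [
    {"slide": [0.6, 1, 0], "spin": 0},
    {"slide": [0.6, 1, 0], "spin": 0},
    {"slide": [0.6, 1, 0], "spin": 0},
    {"slide": [0.6, 1, 0], "spin": 0},
    {"slide": [0, 1, 0], "spin": 0},
    {"slide": [0, 1, 0], "spin": 0},
    {"slide": [0, 0, 0], "spin": 0}
  ]
}}

```text
time_s: 6.1
tcp_pos: [0.3768, 0.1698, 0.3674]
ee_rot: [[-0.998, 0.032, -0.052], [0.032, 0.999, -0.01], [0.052, -0.011, -0.999]]
wrist_force: [0.1, -0.2, -0.4]
gripper_width: 1.004
```

```bash
python3 - <<'E'
from h import *
cap('wrist','w4.png');cap('top','t4.png');cap('scene','s4.png');s=sense();print(s['tcp_pos'],s['ee_rot'].round(3).tolist(),s['wrist_force'])
b=cv2.imread('pics/t4.png')[140:290,180:360]
cv2.imwrite('pics/t4z.png',cv2.resize(b,None,fx=4,fy=4,interpolation=cv2.INTER_CUBIC))
E
```

```text
[0.3774595  0.16726119 0.36808543] [[-0.998, 0.035, -0.05], [0.035, 0.999, -0.01], [0.05, -0.012, -0.999]] [ 0.10479563 -0.53143768  0.35878679]
```

View pics/w4.png

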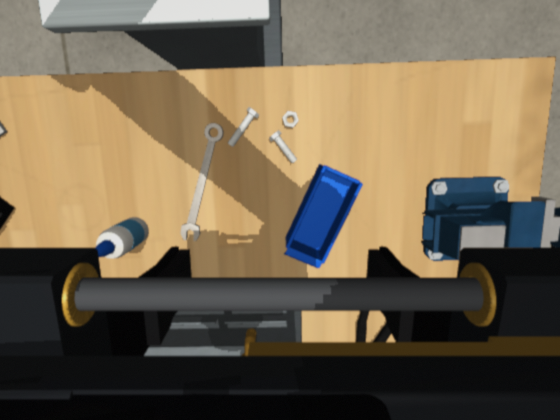

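View pics/t4z.png

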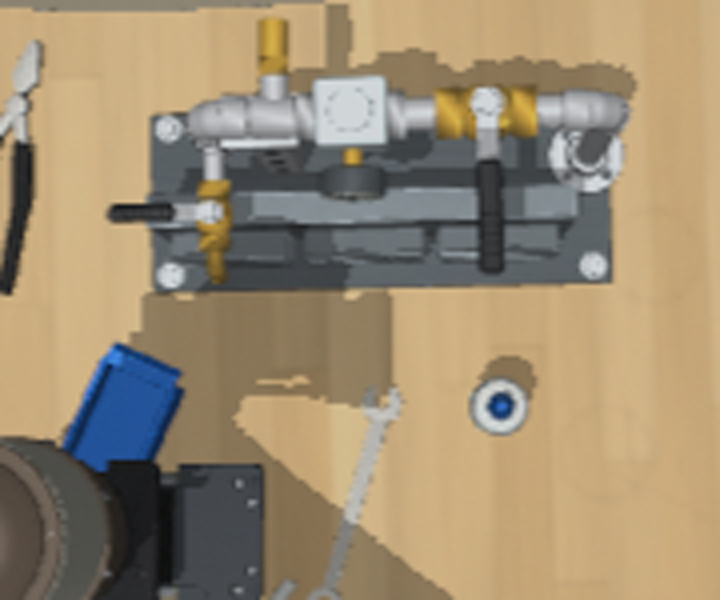

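Supply lever is shut: in the top view it points straight at the robot, tip near (490,265) in the zoom. Now to measure the bin with the wrist view.

```bash
python3 - <<'E'
from h import *
for f,roi in [('w4',(150,275,270,370)),('top0',(215,285,180,235))]:
    w=load(f); im=w['frame']; hsv=cv2.cvtColor(im,cv2.COLOR_RGB2HSV)
    m=((hsv[...,0]>100)&(hsv[...,0]<130)&(hsv[...,1]>150)).astype(np.uint8)
    k=np.zeros_like(m);k[roi[0]:roi[1],roi[2]:roi[3]]=1;m*=k
    cs,_=cv2.findContours(m,0,2);c=max(cs,key=cv2.contourArea)
    rc=cv2.minAreaRect(c);bp=cv2.boxPoints(rc);print(f,rc,bp.tolist())
    P=np.array([plane(w,*p,.05) for p in bp]);print(P.round(4)[:, :2].tolist(), P.mean(0).round(4))
    q=cv2.approxPolyDP(c,4,True)[:,0];print([ (p.tolist(),plane(w,*p,.055).round(3)[:2].tolist(),plane(w,*p,.04).round(3)[:2].tolist()) for p in q])
E
```

```text
w4 ((320.10760498046875, 216.31558227539062), (45.76987838745117, 96.90924072265625), 26.175289154052734) [[278.1953125, 249.70614624023438], [320.94378662109375, 162.73507690429688], [362.0198974609375, 182.92501831054688], [319.27142333984375, 269.8960876464844]]
[[0.4672, 0.1634], [0.3458, 0.2252], [0.3749, 0.2812], [0.4992, 0.2217]] [0.4218 0.2229 0.05  ]
[([325, 166], [0.35, 0.23], [0.351, 0.232]), ([319, 167], [0.351, 0.222], [0.352, 0.223]), ([287, 235], [0.444, 0.176], [0.448, 0.177]), ([286, 253], [0.471, 0.174], [0.476, 0.174]), ([316, 266], [0.491, 0.217], [0.497, 0.218]), ([323, 262], [0.486, 0.227], [0.491, 0.228]), ([361, 185], [0.377, 0.279], [0.379, 0.282])]
top0 ((207.5665283203125, 250.6299285888672), (21.521345138549805, 47.19193649291992), 24.227745056152344) [[188.0706787109375, 267.7318115234375], [207.43658447265625, 224.6964569091797], [227.0623779296875, 233.52804565429688], [207.69647216796875, 276.56341552734375]]
[[0.3779, 0.2787], [0.5012, 0.2198], [0.4739, 0.1632], [0.3509, 0.2221]] [0.4259 0.221  0.05  ]
[([210, 226], [0.497, 0.212], [0.498, 0.214]), ([189, 266], [0.383, 0.275], [0.382, 0.278]), ([205, 275], [0.356, 0.229], [0.355, 0.232]), ([224, 240], [0.455, 0.172], [0.455, 0.174]), ([224, 233], [0.476, 0.171], [0.476, 0.173])]
```

Request:
{"op": "servo_tool", "data": {
  "deltas": [
    {"slide": [-0.4, 1, 0], "spin": 0},
    {"slide": [-0.4, 1, 0], "spin": 0},
    {"slide": [-0.4, 1, 0], "spin": 0},
    {"slide": [0, 0, 1], "spin": 1},
    {"slide": [0, 0, 1], "spin": 1},
    {"slide": [0, 0, 1], "spin": 1},
    {"slide": [0, 0, 1], "spin": 0},
    {"slide": [0, 0, 1], "spin": 0},
    {"slide": [0, 0, 1], "spin": 0},
    {"slide": [0, 0, 0], "spin": 0}
  ]
}}

```text
time_s: 7.25
tcp_pos: [0.4025, 0.2332, 0.211]
ee_rot: [[-0.882, 0.467, -0.055], [0.468, 0.884, -0.01], [0.044, -0.035, -0.998]]
wrist_force: [0.3, -0.6, -0.3]
gripper_width: 0.999
```

```bash
python3 - <<'E'
from h import *
cap('wrist','w5.png');s=sense();R=s['ee_rot'];print(s['tcp_pos'],R.round(3).tolist())
g=s['tcp_pos']-R[:,2]*.0187
print('grasp',g,'yaw y',np.degrees(np.arctan2(R[1,1],R[0,1])))
tgt=np.array([.388,.240,.025]); print('tool delta units',R.T@(tgt-g)/.025)
E
```

```text
[0.4038095  0.23409251 0.2130233 ] [[-0.883, 0.467, -0.052], [0.468, 0.884, -0.008], [0.042, -0.031, -0.999]]
grasp [0.40477692 0.23423668 0.2316977 ] yaw y 62.173826077882154
tool delta units [0.35197332 0.1469351  8.2895305 ]
```

View pics/w5.png

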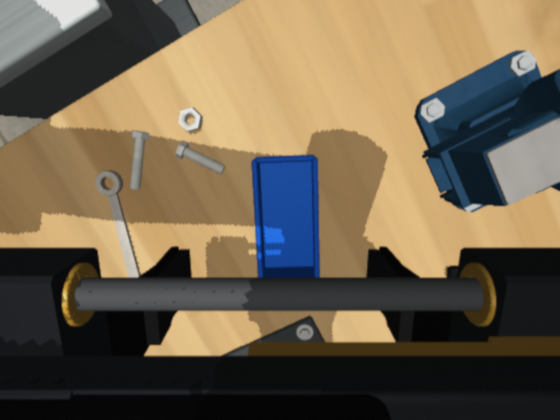

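The bin is squarely between the fingers, its sides at columns 255 and 318 and aligned with the jaws. Descending.

Request:
{"op": "servo_tool", "data": {
  "deltas": [
    {"slide": [0.1, 0.05, 1], "spin": 0},
    {"slide": [0.1, 0.05, 1], "spin": 0},
    {"slide": [0.1, 0.05, 1], "spin": 0},
    {"slide": [0.05, 0, 1], "spin": 0},
    {"slide": [0, 0, 1], "spin": 0},
    {"slide": [0, 0, 1], "spin": 0},
    {"slide": [0, 0, 0.9], "spin": 0},
    {"slide": [0, 0, 0.6], "spin": 0},
    {"slide": [0, 0, 0], "spin": 0}
  ]
}}

```text
time_s: 8.2
tcp_pos: [0.4032, 0.2495, 0.0368]
ee_rot: [[-0.883, 0.469, -0.026], [0.469, 0.883, 0.015], [0.03, 0.001, -1.0]]
wrist_force: [-0.4, 0.3, 0.7]
gripper_width: 0.998
```

```bash
python3 - <<'E'
from h import *
s=sense();R=s['ee_rot'];print(s['tcp_pos'],R.round(3).tolist(),s['wrist_force'])
g=s['tcp_pos']-R[:,2]*.0187
tgt=np.array([.388,.240,.027]); print('tool delta units',R.T@(tgt-g)/.025)
E
```

```text
[0.40319836 0.24953003 0.03680389] [[-0.883, 0.469, -0.026], [0.469, 0.883, 0.015], [0.03, 0.001, -1.0]] [-0.39804341  0.32124583  0.70606744]
tool delta units [ 0.34628816 -0.62223897  1.14997958]
```

```bash
python3 - <<'E'
from h import *
cap('wrist','w6.png')
E
```

```text
(no output)
```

View pics/w6.png

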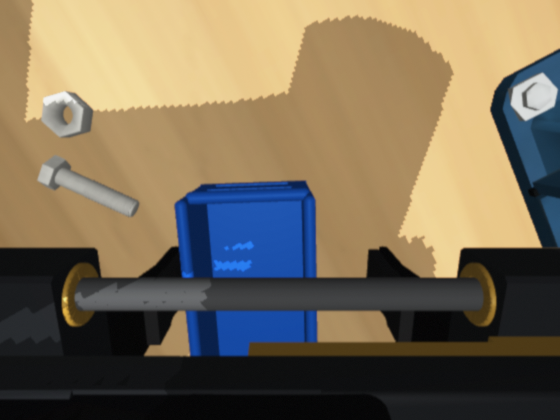

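The bin centre (column 248) sits left of the jaw centre (280), matching the computed 15 mm. I'll correct that, then lower.

Request:
{"op": "servo_tool", "data": {
  "deltas": [
    {"slide": [0.2, -0.4, 0], "spin": 0},
    {"slide": [0.1, -0.3, 0.4], "spin": 0},
    {"slide": [0, 0, 0.6], "spin": 0},
    {"slide": [0, 0, 0.2], "spin": 0},
    {"slide": [0, 0, 0], "spin": 0}
  ]
}}

```text
time_s: 8.75
tcp_pos: [0.3909, 0.2413, 0.0148]
ee_rot: [[-0.883, 0.469, -0.014], [0.468, 0.883, 0.028], [0.025, 0.018, -1.0]]
wrist_force: [0.6, -0.4, -0.1]
gripper_width: 0.999
```

```bash
python3 - <<'E'
from h import *
s=sense();R=s['ee_rot'];print(s['tcp_pos'],R.round(3).tolist(),s['wrist_force'])
g=s['tcp_pos']-R[:,2]*.0187
tgt=np.array([.388,.240,.027]); print('tool delta units',R.T@(tgt-g)/.025)
E
```

```text
[0.39085379 0.24128195 0.01479409] [[-0.883, 0.469, -0.014], [0.468, 0.883, 0.028], [0.025, 0.018, -1.0]] [ 0.58976169 -0.36062857 -0.10890494]
tool delta units [ 0.08907874 -0.09003413  0.2601542 ]
```

Close enough; lower a bit more and grip.

Request:
{"op": "servo_tool", "data": {
  "deltas": [
    {"slide": [0.1, -0.1, 0.25], "spin": 0},
    {"slide": [0, 0, 0], "spin": 0}
  ]
}}

```text
time_s: 8.95
tcp_pos: [0.3878, 0.2411, 0.0098]
ee_rot: [[-0.883, 0.468, -0.012], [0.468, 0.883, 0.03], [0.024, 0.021, -0.999]]
wrist_force: [0.1, 0.3, 0.2]
gripper_width: 1.0
```

Request:
{"op": "servo_tool", "data": {
  "deltas": [
    {"slide": [0, 0, 0], "spin": 0},
    {"slide": [0, 0, 0], "spin": 0},
    {"slide": [0, 0, 0], "spin": 0},
    {"slide": [0, 0, 0], "spin": 0},
    {"slide": [0, 0, 0], "spin": 0},
    {"slide": [0, 0, 0], "spin": 0}
  ],
  "gripper": 255
}}

```text
time_s: 9.55
tcp_pos: [0.3884, 0.2418, 0.0109]
ee_rot: [[-0.884, 0.468, -0.01], [0.467, 0.883, 0.032], [0.024, 0.023, -0.999]]
wrist_force: [0.3, 0.2, -0.1]
gripper_width: 0.694
```

```bash
python3 - <<'E'
from h import *
cap('wrist','w7.png');cap('scene','s7.png')
s=sense();R=s['ee_rot'];print(s['tcp_pos'],R.round(3).tolist(),s['wrist_force'],s['gripper_width'])
E
```

```text
[0.38839346 0.24183358 0.010885  ] [[-0.884, 0.468, -0.01], [0.467, 0.883, 0.032], [0.024, 0.023, -0.999]] [-0.88564823  0.11831033  0.78170142] 0.6938814160027824
```

View pics/w7.png

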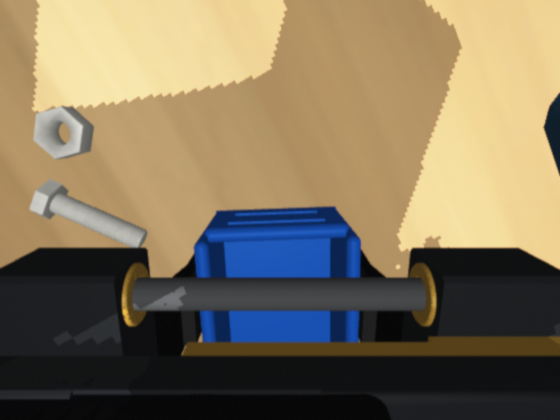

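The bin is gripped: opening is 0.694, or 60 mm, and its front wall is at rows 215–237. Lifting and turning it to the station's heading.

Request:
{"op": "servo_tool", "data": {
  "deltas": [
    {"slide": [0, 0, -1], "spin": 0},
    {"slide": [0, 0, -1], "spin": 0},
    {"slide": [0, 0, -1], "spin": 0},
    {"slide": [0, 0, -0.3], "spin": -0.9},
    {"slide": [0, 0, 0], "spin": -0.9},
    {"slide": [0, 0, 0], "spin": -0.9},
    {"slide": [0, 0, 0], "spin": -0.8},
    {"slide": [0, 0, 0], "spin": 0}
  ]
}}

```text
time_s: 10.45
tcp_pos: [0.3878, 0.2378, 0.0951]
ee_rot: [[-1.0, -0.018, -0.014], [-0.019, 0.999, 0.029], [0.013, 0.029, -0.999]]
wrist_force: [0.2, 0.2, -0.4]
gripper_width: 0.688
```

```bash
python3 - <<'E'
from h import *
cap('scene','s8.png');cap('top','t8.png')
s=sense();R=s['ee_rot'];print(s['tcp_pos'],R.round(3).tolist(),s['wrist_force'],s['gripper_width'])
b=cv2.imread('pics/s8.png')[140:340,170:370]
cv2.imwrite('pics/s8z.png',cv2.resize(b,None,fx=3,fy=3,interpolation=cv2.INTER_CUBIC))
b=cv2.imread('pics/t8.png')[140:290,160:360]
cv2.imwrite('pics/t8z.png',cv2.resize(b,None,fx=4,fy=4,interpolation=cv2.INTER_CUBIC))
E
```

```text
[0.38777125 0.23775151 0.09499605] [[-1.0, -0.016, -0.014], [-0.016, 0.999, 0.029], [0.013, 0.029, -0.999]] [ 0.28196484  0.223392   -1.51791048] 0.6955765652867711
```

View pics/s8z.png

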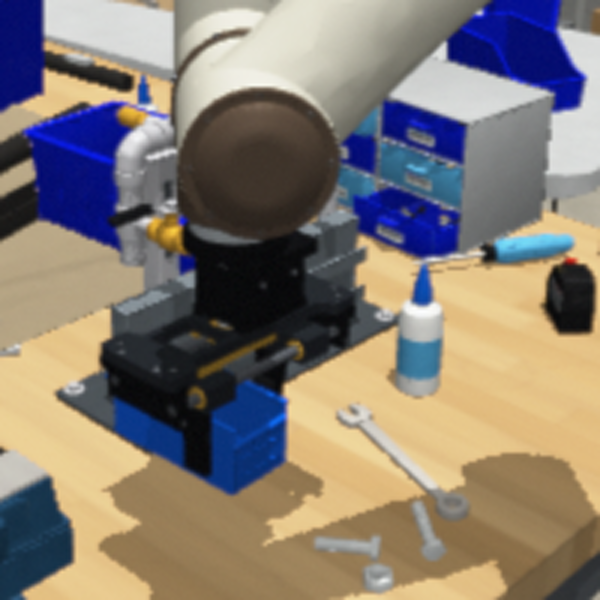

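View pics/t8z.png

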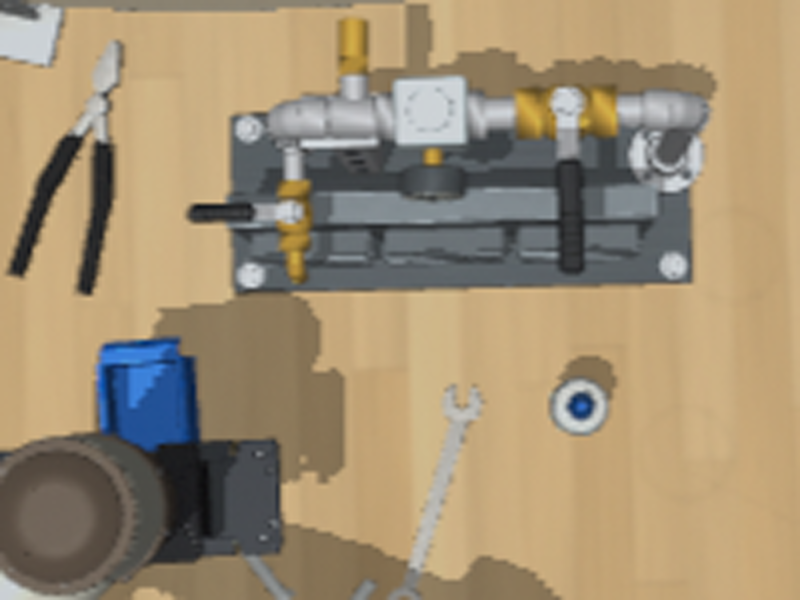

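```bash
python3 - <<'E'
from h import *
t=load('t8'); T=lambda u,v:(160+u/4-.4,140+v/4-.4)
def yaw(a,b,z):
    d=plane(t,*T(*a),z)-plane(t,*T(*b),z); return np.degrees(np.arctan2(-d[0],d[1]))
print('base',yaw((235,292),(692,284),.004),'bolts',yaw((250,275),(673,265),.008),'bin back',yaw((100,345),(180,340),.138))
for n,p,z in [('lipL',(100,345),.13),('lipR',(180,340),.13),('binR wall',(197,400),.13),('binL',(98,400),.13),('spout',(297,280),.15),('dhub',(290,210),.215),('louvL',(240,232),.056),('louvR',(378,262),.056),('louvTopL',(250,228),.098)]: print(n,plane(t,*T(*p),z).round(4))
E
```

```text
base -0.6459817463467578 bolts -0.30386109102909453 bin back 1.9482601418193306
lipL [0.4965 0.27   0.13  ]
lipR [0.4984 0.2147 0.13  ]
binR wall [0.4568 0.2038 0.13  ]
binL [0.4587 0.2721 0.13  ]
spout [0.536  0.1309 0.15  ]
dhub [0.5771 0.1272 0.215 ]
louvL [0.5787 0.1818 0.056 ]
louvR [0.5539 0.082  0.056 ]
louvTopL [0.5774 0.1689 0.098 ]
```

Request:
{"op": "servo_tool", "data": {
  "deltas": [
    {"slide": [0, -0.9, 0.2], "spin": 0.1},
    {"slide": [0, -0.9, 0.2], "spin": 0.1},
    {"slide": [0, -0.9, 0.2], "spin": 0},
    {"slide": [0, -0.9, 0], "spin": 0},
    {"slide": [-0.5, -0.7, 0], "spin": 0},
    {"slide": [-0.5, 0, 0], "spin": 0},
    {"slide": [0, 0, 0], "spin": 0}
  ]
}}

```text
time_s: 11.25
tcp_pos: [0.4123, 0.1275, 0.0751]
ee_rot: [[-1.0, 0.026, -0.014], [0.025, 0.999, 0.029], [0.015, 0.029, -0.999]]
wrist_force: [-0.5, 0.5, -0.8]
gripper_width: 0.692
```

```bash
python3 - <<'E'
from h import *
cap('scene','s9.png');cap('top','t9.png');cap('wrist','w9.png')
s=sense();R=s['ee_rot'];print(s['tcp_pos'],R.round(3).tolist(),s['wrist_force'],s['gripper_width'])
b=cv2.imread('pics/s9.png')[140:340,170:370]
cv2.imwrite('pics/s9z.png',cv2.resize(b,None,fx=3,fy=3,interpolation=cv2.INTER_CUBIC))
b=cv2.imread('pics/t9.png')[180:260,190:290]
cv2.imwrite('pics/t9z.png',cv2.resize(b,None,fx=7,fy=7,interpolation=cv2.INTER_CUBIC))
E
```

```text
[0.41037027 0.12741206 0.07478227] [[-1.0, 0.024, -0.016], [0.023, 0.999, 0.028], [0.017, 0.028, -0.999]] [-0.05721352  0.29692829 -0.5933829 ] 0.6926865763150057
```

View pics/s9z.png

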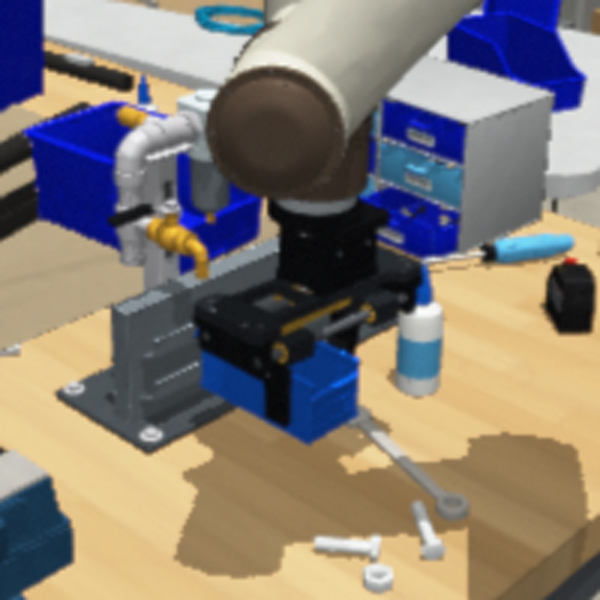

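View pics/t9z.png

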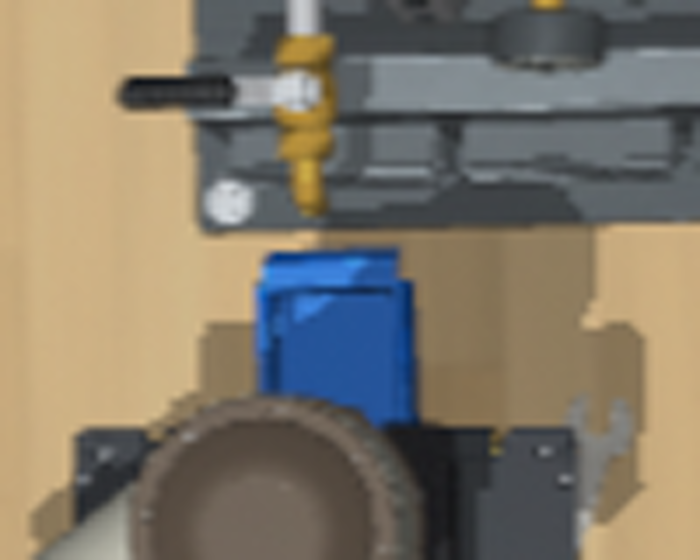

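View pics/w9.png

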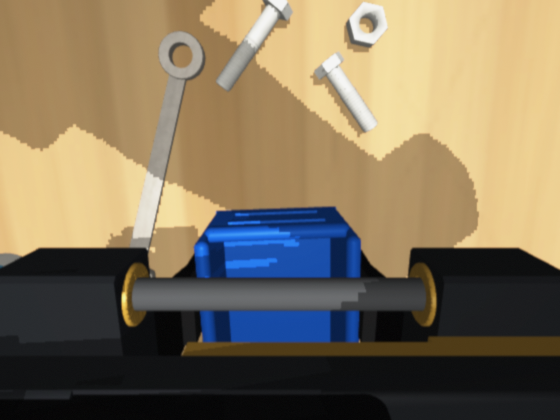

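Request:
{"op": "servo_tool", "data": {
  "deltas": [
    {"slide": [-0.3, 0.25, -0.15], "spin": -0.1},
    {"slide": [-0.5, 0, 0], "spin": 0},
    {"slide": [-0.4, 0, 0], "spin": 0},
    {"slide": [0, 0, 0], "spin": 0}
  ]
}}

```text
time_s: 11.8
tcp_pos: [0.4433, 0.136, 0.079]
ee_rot: [[-1.0, 0.005, -0.015], [0.004, 1.0, 0.029], [0.015, 0.029, -0.999]]
wrist_force: [0.8, 0.2, -1.4]
gripper_width: 0.697
```

```bash
python3 - <<'E'
from h import *
cap('scene','s10.png');cap('top','t10.png')
s=sense();R=s['ee_rot'];print(s['tcp_pos'],R.round(3).tolist(),s['wrist_force'],s['gripper_width'])
b=cv2.imread('pics/s10.png')[190:300,190:300]
cv2.imwrite('pics/s10z.png',cv2.resize(b,None,fx=5.4,fy=5.4,interpolation=cv2.INTER_CUBIC))
b=cv2.imread('pics/t10.png')[180:260,190:290]
cv2.imwrite('pics/t10z.png',cv2.resize(b,None,fx=7,fy=7,interpolation=cv2.INTER_CUBIC))
E
```

```text
[0.44164652 0.13527273 0.07860489] [[-1.0, 0.005, -0.017], [0.005, 1.0, 0.028], [0.017, 0.028, -0.999]] [-0.61921388 -0.13201199 -0.95028454] 0.6944405021487925
```

View pics/s10z.png

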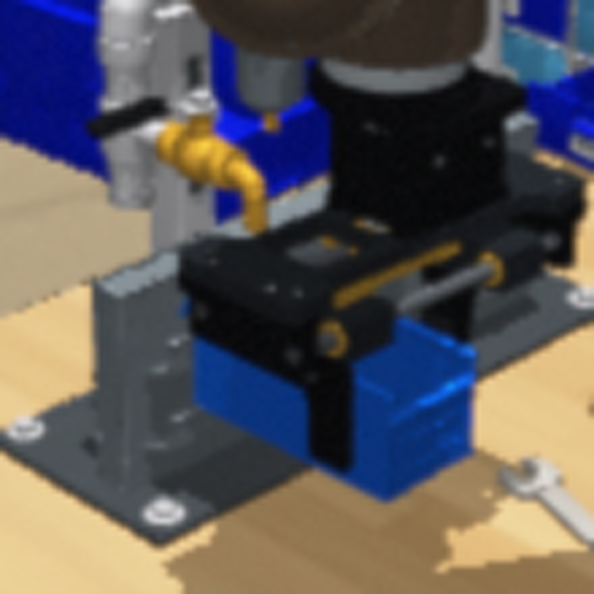

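View pics/t10z.png

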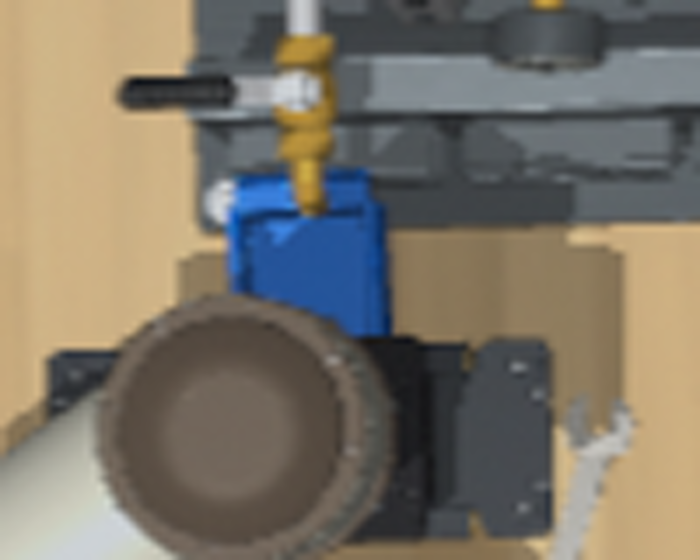

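Request:
{"op": "servo_tool", "data": {
  "deltas": [
    {"slide": [-0.15, -0.2, 0], "spin": 0},
    {"slide": [-0.15, 0, 0], "spin": 0},
    {"slide": [-0.1, 0, 0], "spin": 0},
    {"slide": [0, 0, 0], "spin": 0}
  ]
}}

```text
time_s: 12.3
tcp_pos: [0.4514, 0.129, 0.0779]
ee_rot: [[-1.0, 0.006, -0.018], [0.006, 1.0, 0.028], [0.018, 0.028, -0.999]]
wrist_force: [-1.1, -0.2, -1.3]
gripper_width: 0.695
```

Request:
{"op": "servo_tool", "data": {
  "deltas": [
    {"slide": [-0.1, 0, 0], "spin": 0},
    {"slide": [-0.1, 0, 0], "spin": 0}
  ]
}}

```text
time_s: 12.5
tcp_pos: [0.4536, 0.1283, 0.0772]
ee_rot: [[-1.0, 0.007, -0.024], [0.006, 1.0, 0.026], [0.025, 0.026, -0.999]]
wrist_force: [-9.8, 5.2, 2.5]
gripper_width: 0.697
```

```bash
python3 - <<'E'
from h import *
cap('scene','s11.png');cap('top','t11.png')
s=sense();R=s['ee_rot'];print(s['tcp_pos'],R.round(3).tolist(),s['wrist_force'],s['gripper_width'])
b=cv2.imread('pics/s11.png')[200:280,190:270]
cv2.imwrite('pics/s11z.png',cv2.resize(b,None,fx=7,fy=7,interpolation=cv2.INTER_CUBIC))
b=cv2.imread('pics/t11.png')[180:260,190:290]
cv2.imwrite('pics/t11z.png',cv2.resize(b,None,fx=7,fy=7,interpolation=cv2.INTER_CUBIC))
E
```

```text
[0.4535237  0.12820687 0.07703435] [[-1.0, 0.007, -0.025], [0.006, 1.0, 0.026], [0.025, 0.026, -0.999]] [-6.33193153  2.00997021  1.83729575] 0.690746526379428
```

View pics/s11z.png

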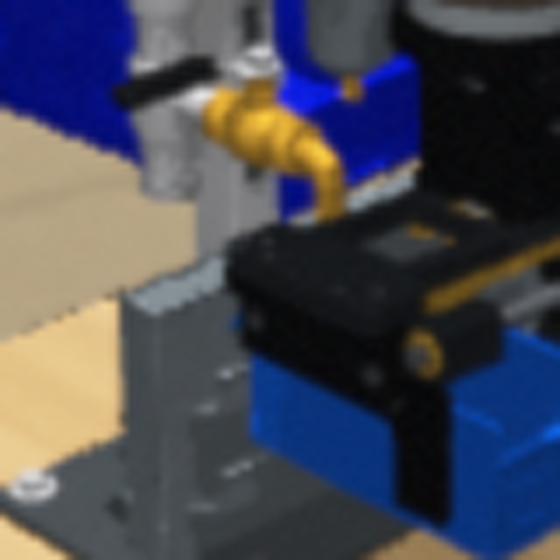

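View pics/t11z.png

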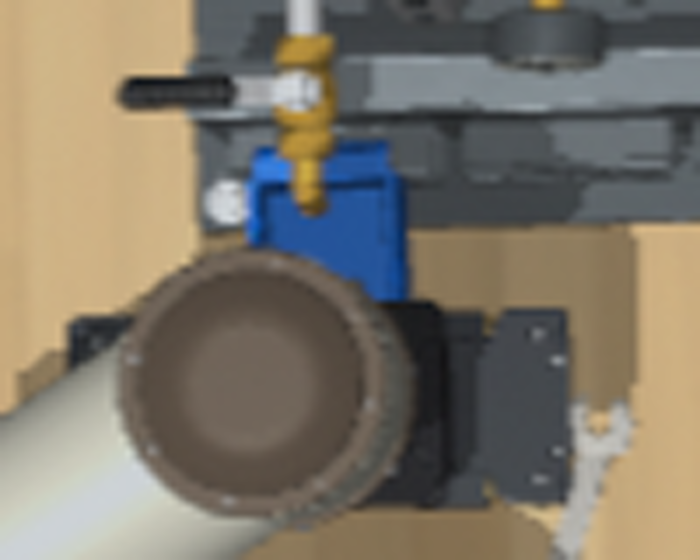

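Contact force came at TCP x = 0.4535, within 1–2 mm of the louvre estimate, so the lip should be over the edge. In the top view the lip spans columns 255–390 under the spout at 312. Lowering.

Request:
{"op": "servo_tool", "data": {
  "deltas": [
    {"slide": [0.05, 0, 0.2], "spin": 0},
    {"slide": [0, 0, 0.2], "spin": 0},
    {"slide": [0, 0, 0.2], "spin": 0}
  ]
}}

```text
time_s: 12.9
tcp_pos: [0.4524, 0.1291, 0.0618]
ee_rot: [[-1.0, 0.006, -0.023], [0.006, 1.0, 0.027], [0.023, 0.027, -0.999]]
wrist_force: [0.3, 0.1, -0.6]
gripper_width: 0.692
```

Request:
{"op": "servo_tool", "data": {
  "deltas": [
    {"slide": [0, 0, 0.12], "spin": 0},
    {"slide": [0, 0, 0.1], "spin": 0},
    {"slide": [0, 0, 0.08], "spin": 0}
  ]
}}

```text
time_s: 13.2
tcp_pos: [0.453, 0.1299, 0.0535]
ee_rot: [[-1.0, 0.005, -0.022], [0.004, 1.0, 0.027], [0.022, 0.027, -0.999]]
wrist_force: [-5.6, 3.6, 7.1]
gripper_width: 0.687
```

```bash
python3 - <<'E'
from h import *
cap('top','t12.png');cap('scene','s12.png')
s=sense();R=s['ee_rot'];print(s['tcp_pos'],R.round(3).tolist(),s['wrist_force'],s['gripper_width'])
b=cv2.imread('pics/t12.png')[180:260,190:290]
cv2.imwrite('pics/t12z.png',cv2.resize(b,None,fx=7,fy=7,interpolation=cv2.INTER_CUBIC))
b=cv2.imread('pics/s12.png')[200:280,190:270]
cv2.imwrite('pics/s12z.png',cv2.resize(b,None,fx=7,fy=7,interpolation=cv2.INTER_CUBIC))
E
```

```text
[0.4529592  0.12982174 0.0535592 ] [[-1.0, 0.005, -0.022], [0.005, 1.0, 0.027], [0.022, 0.027, -0.999]] [-1.94489304  1.38451582  1.9083609 ] 0.685852892326833
```

View pics/t12z.png

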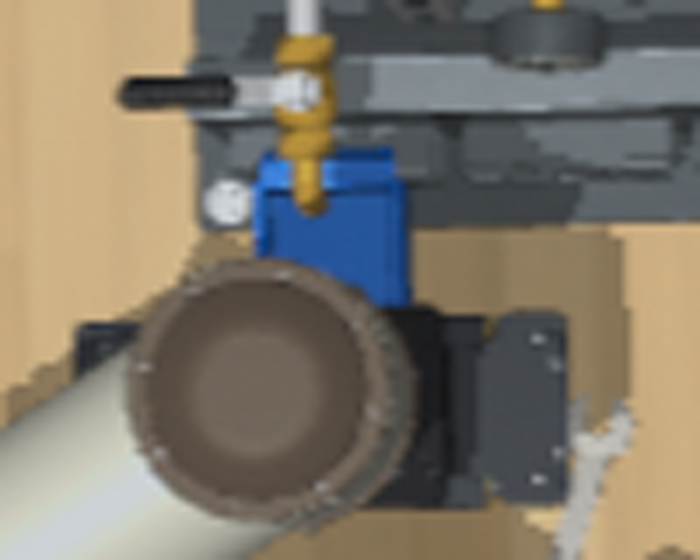

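View pics/s12z.png

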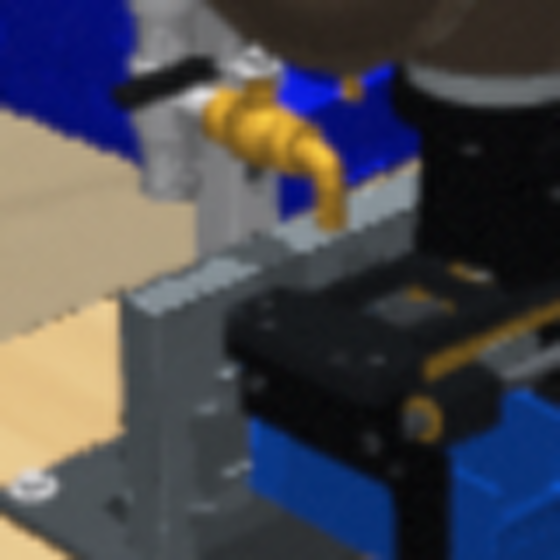

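Upward force shows the lip seated on the edge at about the expected height. Releasing.

Request:
{"op": "servo_tool", "data": {
  "deltas": [
    {"slide": [0, 0, 0], "spin": 0},
    {"slide": [0, 0, 0], "spin": 0},
    {"slide": [0, 0, 0], "spin": 0},
    {"slide": [0, 0, 0], "spin": 0},
    {"slide": [0, 0, 0], "spin": 0},
    {"slide": [0, 0, -0.5], "spin": 0},
    {"slide": [0.2, 0, -1], "spin": 0},
    {"slide": [0.2, 0, -1], "spin": 0}
  ],
  "gripper": 0
}}

```text
time_s: 14.1
tcp_pos: [0.4424, 0.1261, 0.1144]
ee_rot: [[-1.0, 0.008, -0.03], [0.007, 1.0, 0.022], [0.03, 0.022, -0.999]]
wrist_force: [0.5, 0.9, 0.0]
gripper_width: 0.997
```

Request:
{"op": "servo_tool", "data": {
  "deltas": [
    {"slide": [0.3, 0, -1], "spin": 0},
    {"slide": [0.3, 0, -1], "spin": 0},
    {"slide": [0.6, 0, -1], "spin": 0},
    {"slide": [0.6, 0, -1], "spin": 0},
    {"slide": [0.6, 0, -1], "spin": 0},
    {"slide": [0.6, 0, -1], "spin": 0},
    {"slide": [0.6, 0, -1], "spin": 0}
  ]
}}

```text
time_s: 14.8
tcp_pos: [0.354, 0.1213, 0.2984]
ee_rot: [[-0.999, 0.011, -0.031], [0.011, 1.0, 0.021], [0.031, 0.021, -0.999]]
wrist_force: [0.0, -0.2, -0.5]
gripper_width: 1.001
```

```bash
python3 - <<'E'
from h import *
cap('top','t13.png');cap('scene','s13.png');cap('wrist','w13.png')
s=sense();R=s['ee_rot'];print(s['tcp_pos'],R.round(3).tolist(),s['wrist_force'],s['gripper_width'])
b=cv2.imread('pics/t13.png')[180:260,190:290]
cv2.imwrite('pics/t13z.png',cv2.resize(b,None,fx=7,fy=7,interpolation=cv2.INTER_CUBIC))
b=cv2.imread('pics/s13.png')[190:290,190:290]
cv2.imwrite('pics/s13z.png',cv2.resize(b,None,fx=6,fy=6,interpolation=cv2.INTER_CUBIC))
E
```

```text
[0.35487982 0.12199627 0.29907521] [[-1.0, 0.01, -0.027], [0.009, 1.0, 0.024], [0.028, 0.024, -0.999]] [ 0.22047431  0.13062077 -0.62807503] 0.99856558773557
```

View pics/t13z.png

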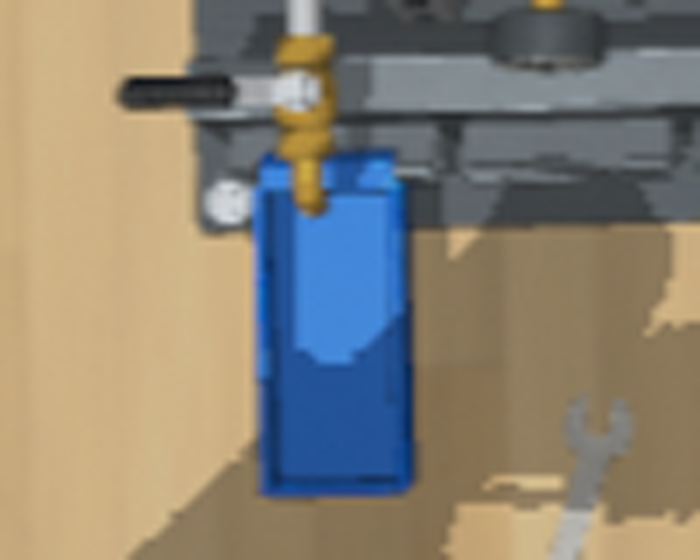

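View pics/s13z.png

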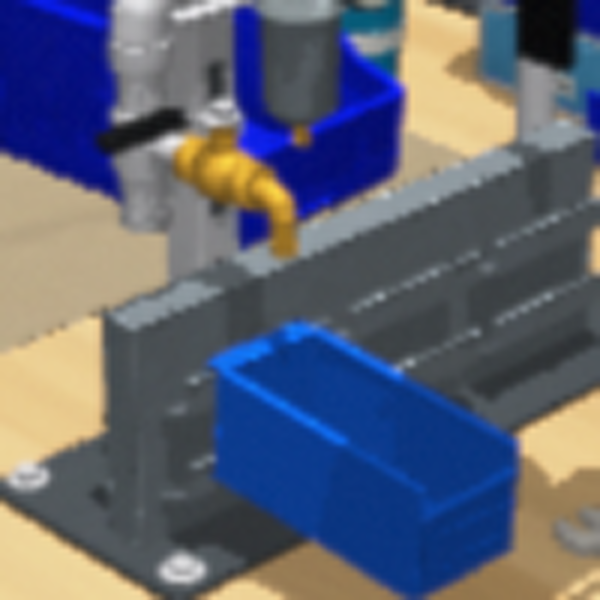

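View pics/w13.png

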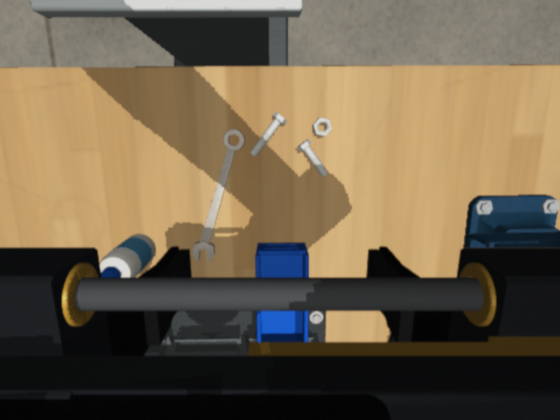

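```bash
python3 - <<'E'
from h import *
t=load('t13');s=load('s13')
T=lambda u,v:(190+u/7-.4,180+v/7-.4);S=lambda u,v:(190+u/6-.4,190+v/6-.4)
for n,a,b in [('backL',(257,190),(215,365)),('backR',(400,180),(330,325)),('frontL bot/top',(265,492),(425,510)),('frontR top',(411,485),(517,445)),('spout',(314,210),(287,255))]:
    print(n,tri(t,T(*a),s,S(*b)))
print('lip end',plane(t,*T(328,152),.095),'front mid z.086',plane(t,*T(338,490),.086),'spout',plane(t,*T(314,209),.15))
a=plane(t,*T(328,152),.095);b=plane(t,*T(338,490),.086);print(np.degrees(np.arctan2(*(a-b)[[1,0]])))
E
```

```text
backL (array([0.54889015, 0.1580791 , 0.1009402 ]), np.float64(0.0022095035540070944))
backR (array([0.5479321 , 0.09731048, 0.09855648]), np.float64(0.007378195591176525))
frontL bot/top (array([0.42558097, 0.15800788, 0.08269253]), np.float64(0.0030431148818797545))
frontR top (array([0.42771181, 0.0991122 , 0.08730465]), np.float64(0.0006789712346220235))
spout (array([0.53588078, 0.12917625, 0.14851995]), np.float64(0.0005544998956882116))
lip end [0.56309193 0.12896881 0.095     ] front mid z.086 [0.42674898 0.12903195 0.086     ] spout [0.53636696 0.12920167 0.15      ]
-0.02653436087951823
```

The bin hangs level, with rim heights of 0.100 and 0.085 against 0.101 and 0.086 expected. Its y of 0.129 matches the spout. Now the drain cock.

```bash
python3 - <<'E'
from h import *
print(sense()['joints'])
t=load('t13');s=load('s13')
T=lambda u,v:(190+u/7-.4,180+v/7-.4);S=lambda u,v:(190+u/6-.4,190+v/6-.4)
print(tri(t,T(122,92),s,S(103,143)),tri(t,T(298,90),s,S(222,108)), plane(t,*T(298,90),.209),plane(t,*T(122,92),.209))
t=load('t8');print('elbow left',plane(t,160+272/4,140+118/4,.245))
E
```

```text
[  42.29226694   -6.04272822  -21.33304415   -2.15475874  -74.94666775
 -132.28156102]
(array([0.57764854, 0.19312116, 0.20780361]), np.float64(0.0012386704904768868)) (array([0.57708575, 0.12812076, 0.2040283 ]), np.float64(0.0005223694063289982)) [0.57675649 0.12775129 0.209     ] [0.5779509  0.19339071 0.209     ]
elbow left [0.63181274 0.13299107 0.245     ]
```

Request:
{"op": "servo_tool", "data": {
  "deltas": [
    {"slide": [0, 0.6, -0.6], "spin": 1},
    {"slide": [0, 0.6, -0.6], "spin": 1},
    {"slide": [0, 0.6, 0], "spin": 1},
    {"slide": [0, 0, 0], "spin": 1},
    {"slide": [0, 0, 0], "spin": 1}
  ],
  "gripper": 255
}}

```text
time_s: 15.45
tcp_pos: [0.3629, 0.1648, 0.3251]
ee_rot: [[-0.744, 0.667, -0.037], [0.667, 0.745, 0.02], [0.041, -0.01, -0.999]]
wrist_force: [0.1, 1.4, -0.3]
gripper_width: 0.634
```

```bash
python3 - <<'E'
from h import *
s=sense();print(s['joints'].round(1),s['tcp_pos'],s['ee_rot'].round(3).tolist())
E
```

```text
[  46.1   -3.8  -15.6   -2.4  -78.8 -177.5] [0.36288661 0.16476512 0.32508791] [[-0.744, 0.667, -0.037], [0.667, 0.745, 0.02], [0.041, -0.01, -0.999]]
```

Spinning the positive way took joint 6 to its limit, so I'll turn back the other way.

Request:
{"op": "servo_tool", "data": {
  "deltas": [
    {"slide": [0, 0, 0], "spin": -1},
    {"slide": [0, 0, 0], "spin": -1},
    {"slide": [0, 0, 0], "spin": -1},
    {"slide": [0, 0, 0], "spin": -1},
    {"slide": [0, 0, 0], "spin": -1},
    {"slide": [0, 0, 0], "spin": -1},
    {"slide": [0, 0, 0], "spin": -1},
    {"slide": [0, 0, 0], "spin": -1},
    {"slide": [0, 0, 0], "spin": -1},
    {"slide": [0, 0, 0], "spin": -1}
  ]
}}

```text
time_s: 16.45
tcp_pos: [0.3617, 0.1623, 0.309]
ee_rot: [[-0.753, -0.655, -0.062], [-0.657, 0.754, 0.002], [0.046, 0.042, -0.998]]
wrist_force: [0.5, -0.4, 0.1]
gripper_width: 0.008
```

Request:
{"op": "servo_tool", "data": {
  "deltas": [
    {"slide": [0, 0, 0], "spin": -1},
    {"slide": [0, 0, 0], "spin": -1},
    {"slide": [0, 0, 0], "spin": -1},
    {"slide": [0, 0, 0], "spin": -1},
    {"slide": [0, 0, 0], "spin": -1},
    {"slide": [0, 0, 0], "spin": -1},
    {"slide": [0, 0, 0], "spin": 0}
  ]
}}

```text
time_s: 17.15
tcp_pos: [0.3605, 0.1601, 0.2981]
ee_rot: [[0.015, -0.997, -0.08], [-1.0, -0.014, -0.011], [0.01, 0.08, -0.997]]
wrist_force: [-0.1, 0.5, 0.6]
gripper_width: 0.006
```

```bash
python3 - <<'E'
from h import *
s=sense();R=s['ee_rot'];print(s['joints'].round(1),s['tcp_pos'],R.round(3).tolist())
print(R.T@(np.array([.61,.184,.325])-s['tcp_pos'])/.025)
E
```

```text
[ 45.4  -1.8 -17.4  -2.9 -78.  -43.9] [0.36046232 0.16005302 0.29810324] [[0.015, -0.997, -0.08], [-1.0, -0.014, -0.011], [0.01, 0.08, -0.997]]
[-0.79718462 -9.87603278 -1.87989062]
```

Request:
{"op": "servo_tool", "data": {
  "deltas": [
    {"slide": [-0.15, -1, -0.2], "spin": 0},
    {"slide": [-0.15, -1, -0.2], "spin": 0},
    {"slide": [-0.15, -1, -0.2], "spin": 0},
    {"slide": [-0.15, -1, -0.2], "spin": 0},
    {"slide": [-0.15, -1, -0.2], "spin": 0},
    {"slide": [-0.1, -1, -0.2], "spin": 0},
    {"slide": [-0.1, -1, -0.2], "spin": 0},
    {"slide": [-0.1, -1, -0.2], "spin": 0},
    {"slide": [0, -1, -0.2], "spin": 0},
    {"slide": [0, -0.9, -0.2], "spin": 0}
  ]
}}

```text
time_s: 18.15
tcp_pos: [0.6181, 0.1851, 0.3137]
ee_rot: [[-0.02, -0.995, -0.099], [-1.0, 0.022, -0.02], [0.022, 0.099, -0.995]]
wrist_force: [0.5, -0.0, 0.5]
gripper_width: 0.006
```

```bash
python3 - <<'E'
from h import *
s=sense();R=s['ee_rot'];print(s['joints'].round(1),s['tcp_pos'],R.round(3).tolist())
print(R.T@(np.array([.61,.184,.203])-s['tcp_pos'])/.025)
cap('wrist','w14.png')
E
```

```text
[ 30.1  25.   18.3  -1.9 -88.9 -31.2] [0.61813362 0.18511865 0.31366213] [[-0.02, -0.995, -0.099], [-1.0, 0.022, -0.02], [0.022, 0.099, -0.995]]
[-0.04495858 -0.1154348   4.43692193]
```

View pics/w14.png

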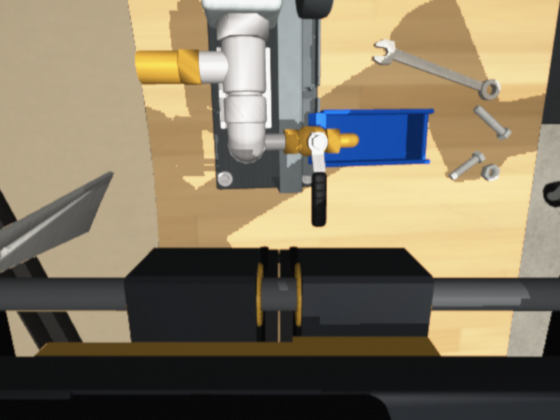

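The wrist view shows the drain lever's tip at (318,222) and hub at (318,142), with the closed fingers at (280,290) beyond it on the far side. The bin is under the spout. Descending.

Request:
{"op": "servo_tool", "data": {
  "deltas": [
    {"slide": [0, 0, 1], "spin": 0},
    {"slide": [0, -0.05, 1], "spin": 0},
    {"slide": [0, -0.05, 1], "spin": 0},
    {"slide": [0, 0, 1], "spin": 0},
    {"slide": [0, 0, 0.2], "spin": 0}
  ]
}}

```text
time_s: 18.7
tcp_pos: [0.6145, 0.1811, 0.1968]
ee_rot: [[-0.041, -0.994, -0.106], [-0.999, 0.043, -0.023], [0.028, 0.105, -0.994]]
wrist_force: [-0.1, -0.4, -1.1]
gripper_width: 0.001
```

```bash
python3 - <<'E'
from h import *
s=sense();R=s['ee_rot'];print(s['tcp_pos'],R.round(3).tolist(),s['wrist_force'])
print(R.T@(np.array([.61,.184,.202])-s['tcp_pos'])/.025)
cap('wrist','w15.png');cap('scene','s15.png')
b=cv2.imread('pics/s15.png')[150:290,170:310]
cv2.imwrite('pics/s15z.png',cv2.resize(b,None,fx=4,fy=4,interpolation=cv2.INTER_CUBIC))
E
```

```text
[0.6145233  0.1810501  0.19675502] [[-0.041, -0.994, -0.106], [-0.999, 0.043, -0.023], [0.028, 0.105, -0.994]] [-0.13801289 -0.41817289 -1.08590707]
[-0.10467517  0.20686772 -0.1921564 ]
```

View pics/w15.png

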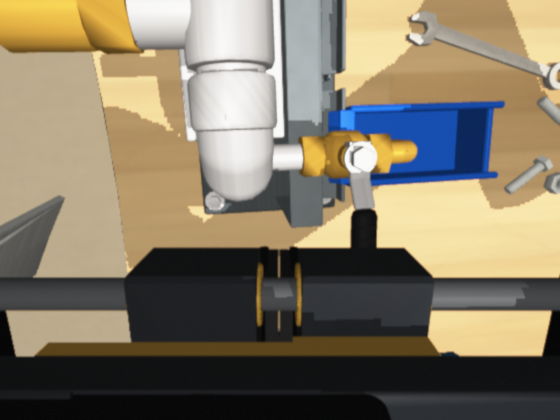

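View pics/s15z.png

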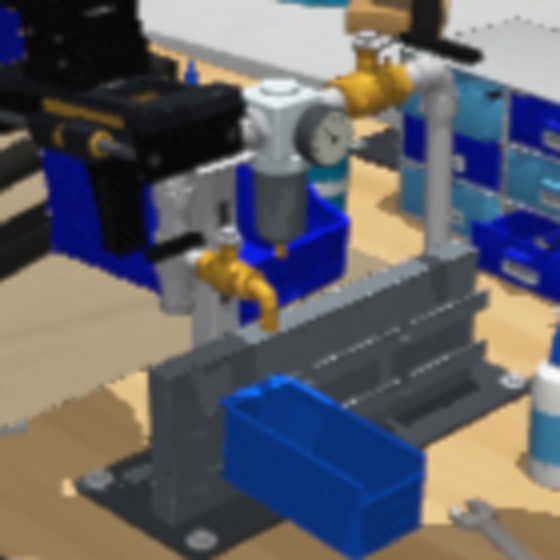

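Request:
{"op": "servo_tool", "data": {
  "deltas": [
    {"slide": [0, 0.4, 0], "spin": 0},
    {"slide": [0, 0.4, 0], "spin": 0},
    {"slide": [-0.1, 0.3, 0], "spin": -1},
    {"slide": [-0.1, 0.3, 0], "spin": -1},
    {"slide": [-0.1, 0.3, 0], "spin": -1},
    {"slide": [-0.1, 0.3, 0], "spin": -1},
    {"slide": [-0.1, 0.3, 0], "spin": -1}
  ]
}}

```text
time_s: 19.5
tcp_pos: [0.5595, 0.1885, 0.2164]
ee_rot: [[0.629, -0.773, -0.077], [-0.776, -0.631, -0.012], [-0.039, 0.067, -0.997]]
wrist_force: [0.9, 0.3, 0.4]
gripper_width: 0.007
```

```bash
python3 - <<'E'
from h import *
s=sense();R=s['ee_rot'];print(s['tcp_pos'],R.round(3).tolist(),s['wrist_force'])
C=np.array([.577,.1275]);v=s['tcp_pos'][:2]-C
print('r',np.linalg.norm(v),'theta est',np.arctan2(-v[0],v[1])+np.arcsin(.017/np.linalg.norm(v)),'tool',np.arctan2(R[1,1],R[0,1])%6.28-np.pi)
cap('wrist','w16.png')
E
```

```text
[0.55946027 0.18851089 0.21639379] [[0.629, -0.773, -0.077], [-0.776, -0.631, -0.012], [-0.039, 0.067, -0.997]] [0.87069194 0.27305987 0.44668884]
r 0.06348204951020466 theta est 0.5510370435166875 tool 0.6808482028561418
```

View pics/w16.png

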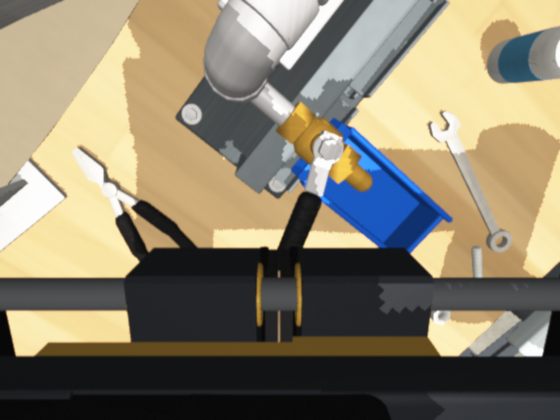

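The tips rode up to z = 0.216, above the bar, with the lever only partly turned. I'll back off, lower and push again with downward compensation.

Request:
{"op": "servo_tool", "data": {
  "deltas": [
    {"slide": [0, -0.6, 0], "spin": 0},
    {"slide": [0, -0.6, 0], "spin": 0},
    {"slide": [0.1, 0, 0.5], "spin": 0},
    {"slide": [0.1, 0, 0.3], "spin": 0},
    {"slide": [0, 0, 0], "spin": 0}
  ]
}}

```text
time_s: 20.05
tcp_pos: [0.5822, 0.2039, 0.2]
ee_rot: [[0.626, -0.777, -0.069], [-0.779, -0.627, -0.006], [-0.038, 0.057, -0.998]]
wrist_force: [-0.5, -0.1, -1.3]
gripper_width: 0.004
```

```bash
python3 - <<'E'
from h import *
s=sense();R=s['ee_rot'];print(s['tcp_pos'],R.round(3).tolist(),s['wrist_force'])
c=cap('wrist','w17.png'); cap('top','t17.png')
b=cv2.imread('pics/t17.png')[160:260,180:280]
cv2.imwrite('pics/t17z.png',cv2.resize(b,None,fx=6,fy=6,interpolation=cv2.INTER_CUBIC))
E
```

```text
[0.5822292  0.2038919  0.19996073] [[0.626, -0.777, -0.069], [-0.779, -0.627, -0.006], [-0.038, 0.057, -0.998]] [-0.47922088 -0.05420896 -1.28565985]
```

View pics/w17.png

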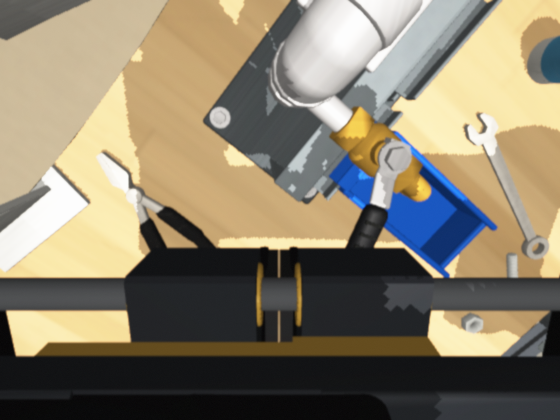

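View pics/t17z.png

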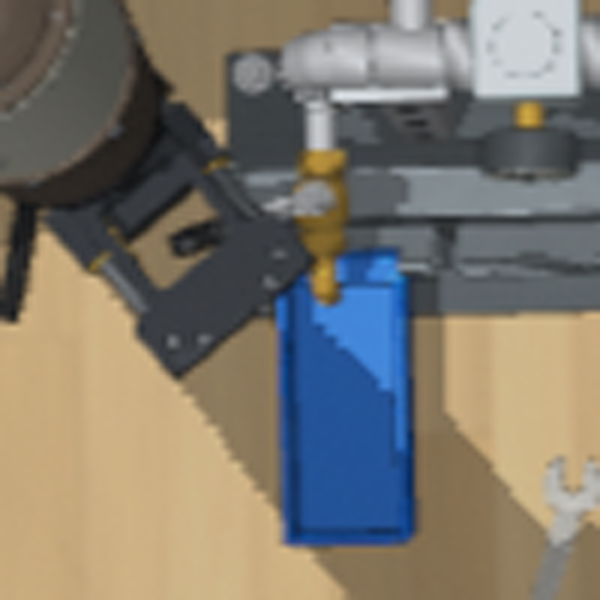

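```bash
python3 - <<'E'
from h import *
c=load('w17');a=plane(c,395,157,.215);b=plane(c,366,243,.213);d=b-a;print(a,b,np.arctan2(-d[0],d[1]))
c=load('w16');a=plane(c,328,149,.215);b=plane(c,290,243,.213);d=b-a;print(a,b,np.arctan2(-d[0],d[1]))
E
```

```text
[0.57960994 0.13098397 0.215     ] [0.56191451 0.16689798 0.213     ] 0.457803850626721
[0.57760725 0.13019007 0.215     ] [0.56128012 0.17675812 0.213     ] 0.3372162042844249
```

Request:
{"op": "servo_tool", "data": {
  "deltas": [
    {"slide": [0.5, 0.1, 0.1], "spin": 0},
    {"slide": [0.1, 0.4, 0.1], "spin": 0},
    {"slide": [-0.1, 0.4, 0.12], "spin": -0.5},
    {"slide": [-0.1, 0.35, 0.12], "spin": -0.5},
    {"slide": [-0.1, 0.35, 0.12], "spin": -0.5}
  ]
}}

```text
time_s: 20.65
tcp_pos: [0.5598, 0.1704, 0.1908]
ee_rot: [[0.778, -0.626, -0.054], [-0.627, -0.779, 0.002], [-0.043, 0.032, -0.999]]
wrist_force: [1.5, 2.4, 2.6]
gripper_width: 0.006
```

```bash
python3 - <<'E'
from h import *
s=sense();R=s['ee_rot'];print(s['tcp_pos'],R.round(3).tolist(),s['wrist_force'])
c=cap('wrist','w18.png')
E
```

```text
[0.55981821 0.17040611 0.19076049] [[0.778, -0.626, -0.054], [-0.627, -0.779, 0.002], [-0.043, 0.032, -0.999]] [1.50286476 2.39320142 2.61958924]
```

View pics/w18.png

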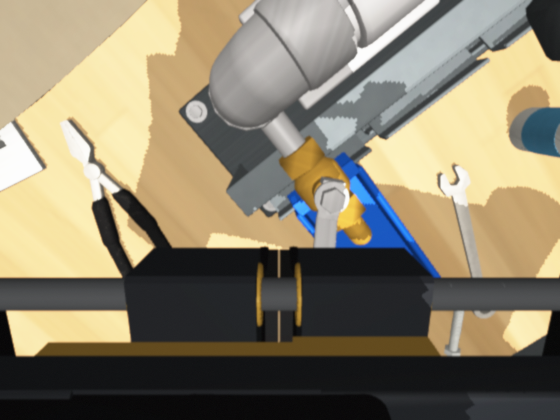

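Request:
{"op": "servo_tool", "data": {
  "deltas": [
    {"slide": [-0.2, 0.3, 0.05], "spin": -0.7},
    {"slide": [-0.2, 0.3, 0.05], "spin": -0.7},
    {"slide": [-0.15, 0.3, 0.05], "spin": -0.7},
    {"slide": [-0.1, 0.3, 0.03], "spin": -0.7},
    {"slide": [0, 0.3, 0.03], "spin": 0}
  ]
}}

```text
time_s: 21.2
tcp_pos: [0.534, 0.1471, 0.1913]
ee_rot: [[0.962, -0.272, -0.032], [-0.272, -0.962, 0.014], [-0.035, -0.005, -0.999]]
wrist_force: [-0.1, 5.0, 1.4]
gripper_width: 0.003
```

```bash
python3 - <<'E'
from h import *
s=sense();R=s['ee_rot'];print(s['tcp_pos'],R.round(3).tolist(),s['wrist_force'])
c=cap('wrist','w19.png')
E
```

```text
[0.53398201 0.14709057 0.19126937] [[0.962, -0.272, -0.032], [-0.272, -0.962, 0.014], [-0.035, -0.005, -0.999]] [-0.07934248  5.01412224  1.42143556]
```

View pics/w19.png

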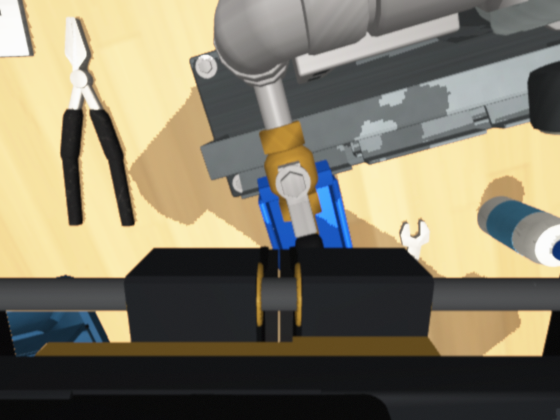

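Request:
{"op": "servo_tool", "data": {
  "deltas": [
    {"slide": [0, 0.2, 0], "spin": 0},
    {"slide": [0, 0.2, 0], "spin": 0}
  ]
}}

```text
time_s: 21.45
tcp_pos: [0.5342, 0.1465, 0.1917]
ee_rot: [[0.96, -0.28, -0.02], [-0.279, -0.96, 0.036], [-0.029, -0.029, -0.999]]
wrist_force: [0.4, 18.7, -2.4]
gripper_width: 0.003
```

The force climbed to 19 N with no motion, so the lever is on its stop. Backing off and rising to check.

Request:
{"op": "servo_tool", "data": {
  "deltas": [
    {"slide": [0, -0.6, 0], "spin": 0},
    {"slide": [0, -1, 0], "spin": 0},
    {"slide": [0, -1, 0], "spin": 0},
    {"slide": [0, -1, -1], "spin": 0},
    {"slide": [0, -0.5, -1], "spin": 0},
    {"slide": [0, 0, -1], "spin": 0},
    {"slide": [0, 0, -1], "spin": 0},
    {"slide": [0, 0, -1], "spin": 0}
  ]
}}

```text
time_s: 22.25
tcp_pos: [0.563, 0.2388, 0.3157]
ee_rot: [[0.952, -0.303, -0.044], [-0.302, -0.953, 0.016], [-0.047, -0.002, -0.999]]
wrist_force: [1.0, 0.1, 0.2]
gripper_width: 0.002
```

```bash
python3 - <<'E'
from h import *
s=sense();R=s['ee_rot'];print(s['tcp_pos'],R.round(3).tolist(),s['wrist_force'])
cap('wrist','w20.png'); cap('top','t20.png'); cap('scene','s20.png')
b=cv2.imread('pics/t20.png')[140:290,160:360]
cv2.imwrite('pics/t20z.png',cv2.resize(b,None,fx=4,fy=4,interpolation=cv2.INTER_CUBIC))
b=cv2.imread('pics/s20.png')[150:300,180:330]
cv2.imwrite('pics/s20z.png',cv2.resize(b,None,fx=4,fy=4,interpolation=cv2.INTER_CUBIC))
E
```

```text
[0.5630092  0.23879029 0.31574704] [[0.952, -0.303, -0.044], [-0.302, -0.953, 0.016], [-0.047, -0.002, -0.999]] [1.00813248 0.14619468 0.22759657]
```

View pics/t20z.png

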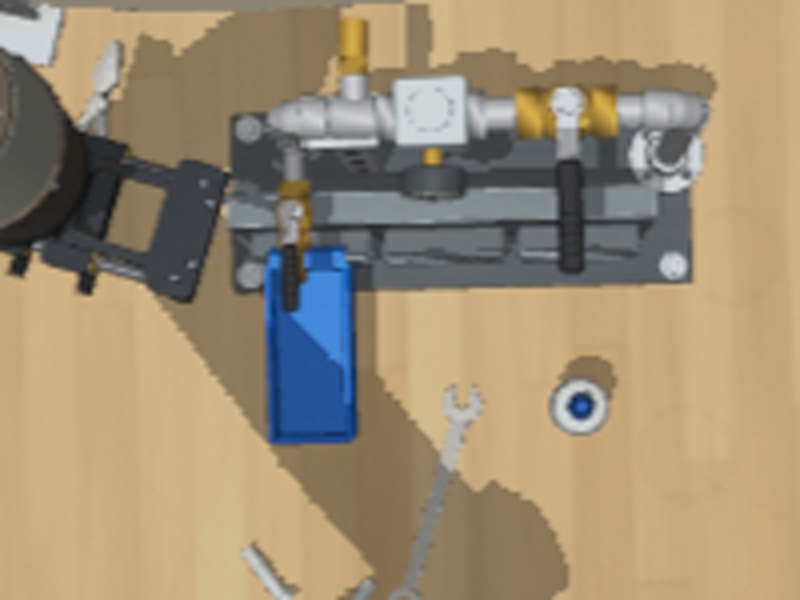

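View pics/w20.png

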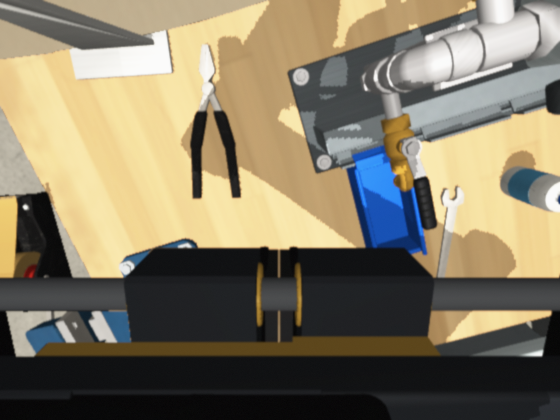

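View pics/s20z.png

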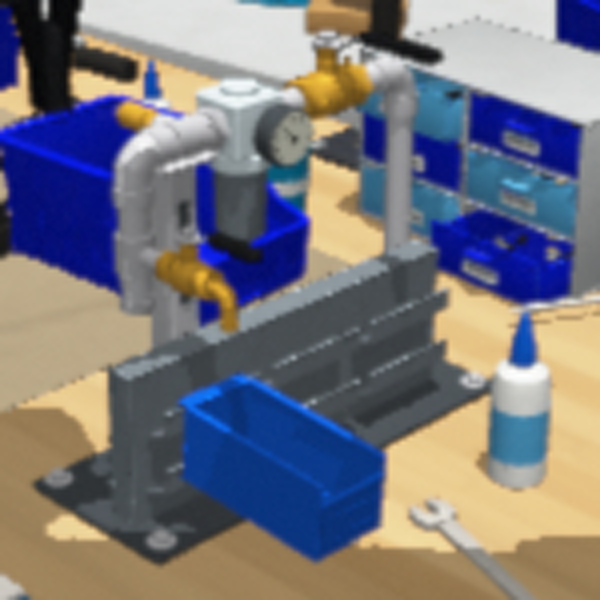

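```bash
python3 - <<'E'
from h import *
t=load('t20'); T=lambda u,v:(160+u/4-.4,140+v/4-.4)
def ax(c,f,rr,z):
    im=c['frame'];r0,r1,c0,c1=rr;g=im[r0:r1,c0:c1].max(2)
    m=(g<50).astype(np.uint8)
    n,l,st,_=cv2.connectedComponentsWithStats(m);k=1+np.argmax(st[1:,4]);ys,xs=np.nonzero(l==k)
    p=np.stack([xs+c0,ys+r0],1).astype(np.float32)
    vx,vy,x0,y0=cv2.fitLine(p,cv2.DIST_HUBER,0,.01,.01).ravel()
    a=plane(c,x0-15*vx,y0-15*vy,z);b=plane(c,x0+15*vx,y0+15*vy,z);d=a-b;d=d*np.sign(d[0])
    print(f,len(p),(x0,y0),'deg from x',np.degrees(np.arctan2(d[1],d[0])),'ctr',plane(c,x0,y0,z))
ax(t,'drain',(198,222,226,238),.209); ax(t,'supply',(178,210,296,310),.295)
for n,p,z in [('dhub',(291,210),.215),('shub',(566,103),.305)]: print(n,plane(t,*T(*p),z))
w=load('w20');a=plane(w,411,147,.213);b=plane(w,432,226,.211);d=a-b;print('wrist drain',np.degrees(np.arctan2(d[1],d[0])))
E
```

```text
drain 12 (np.float32(233.0), np.float32(206.0)) deg from x 2.901903484238703 ctr [0.54136436 0.12639764 0.209     ]
supply 15 (np.float32(304.0), np.float32(184.1)) deg from x 6.473432788731716 ctr [ 0.5830385  -0.05702169  0.295     ]
dhub [0.57704982 0.12659419 0.215     ]
shub [ 0.62751603 -0.05108897  0.305     ]
wrist drain 3.810661251755013
```

```bash
python3 - <<'E'
from h import *
for f in ['t4','t8','t20']:
  t=load(f)
  for n,rr,z in [('supply',(182,207,296,310),.295),('drain',(203,216,227,238),.209)]:
    if n=='drain' and f!='t20': continue
    r0,r1,c0,c1=rr; g=t['frame'][r0:r1,c0:c1].astype(float).max(2)
    bg=np.median(g,1) if n=='supply' else None
    P=[]
    for i in range(g.shape[0]):
        wgt=np.clip(85-g[i],0,None) if n=='supply' else np.clip(70-g[i],0,None)
        if wgt.sum()>15: P.append(plane(t,(wgt*np.arange(c0,c1)).sum()/wgt.sum(),r0+i,z)[:2])
    P=np.array(P); k=np.polyfit(P[:,0],P[:,1],1); print(f,n,len(P),'deg',np.degrees(np.arctan(k[0])),P[[0,-1]].round(4).tolist(),'rms',np.std(P[:,1]-np.polyval(k,P[:,0])))
E
```

```text
t4 supply 25 deg -1.1912483930568616 [[0.5883, -0.053], [0.5299, -0.0516]] rms 0.0004012976899684915
t8 supply 25 deg -1.1867831082084188 [[0.5883, -0.053], [0.5299, -0.0516]] rms 0.0004242715733549644
t20 supply 25 deg -1.212618315047179 [[0.5883, -0.053], [0.5299, -0.0516]] rms 0.0004054051629891533
t20 drain 13 deg -3.686067474229176 [[0.5492, 0.1285], [0.518, 0.1299]] rms 0.0005648830392315327
```

```bash
python3 - <<'E'
from h import *
w=load('w20')
r0,r1,c0,c1=170,235,405,445
im=w['frame'][r0:r1,c0:c1]; hsv=cv2.cvtColor(im,cv2.COLOR_RGB2HSV)
m=((im.max(2)<75)).astype(np.uint8)
n,l,st,_=cv2.connectedComponentsWithStats(m);k=1+np.argmax(st[1:,4]);print(st[k])
ys,xs=np.nonzero(l==k);p=np.stack([xs+c0,ys+r0],1).astype(np.float32)
print(cv2.minAreaRect(p))
vx,vy,x0,y0=cv2.fitLine(p,cv2.DIST_L2,0,.01,.01).ravel()
for z in (.205,.213):
  a=plane(w,x0-30*vx,y0-30*vy,z);b=plane(w,x0+30*vx,y0+30*vy,z);d=a-b;d*=np.sign(d[0]);print(np.degrees(np.arctan2(d[1],d[0])),a,b)
cv2.imwrite('pics/w20z.png',cv2.resize(w['frame'][60:260,360:500,::-1],None,fx=3,fy=3,interpolation=cv2.INTER_CUBIC))
cv2.imwrite('pics/t20d.png',cv2.resize(load('t20')['frame'][180:230,215:255,::-1],None,fx=12,fy=12,interpolation=cv2.INTER_CUBIC))
E
```

```text
[  9   7  23  52 724]
((424.76922607421875, 202.84613037109375), (51.38243103027344, 14.512594223022461), 78.69007110595703)
-0.19425465432621158 [0.55430743 0.12816865 0.205     ] [0.50349983 0.12834091 0.205     ]
-0.1942546543261906 [0.55672343 0.13076126 0.213     ] [0.50741915 0.13092842 0.213     ]
```

View pics/w20z.png

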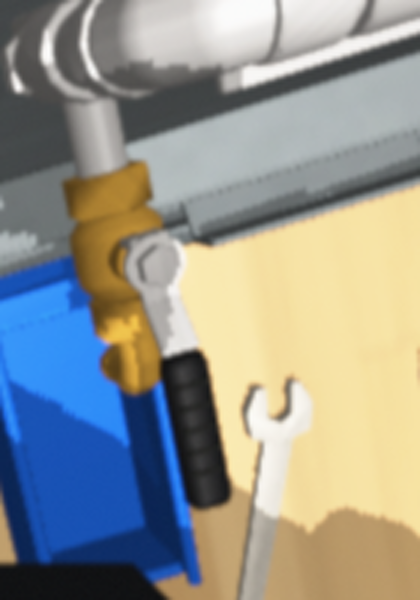

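View pics/t20d.png

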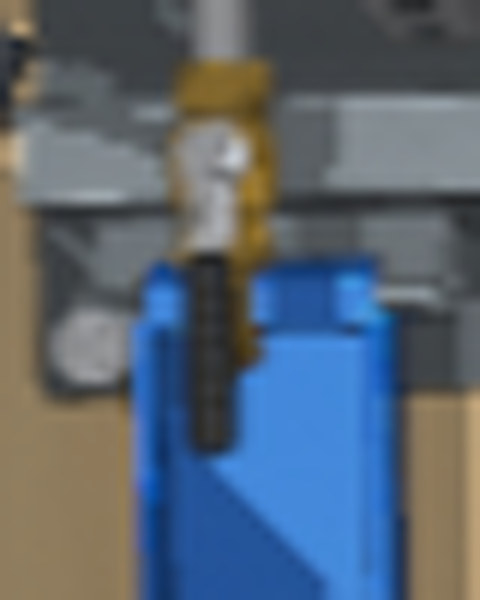

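The wrist fit of the drain grip gives −0.2° from the station's x axis, so it is on its stop. The supply lever reads within about 1° of its stop, the bin hasn't moved, and the arm is clear. I'm handing in.

```bash
python3 - <<'E'
from h import *
print(r.finish_job()); print(sense()['time_s'],sense()['wrist_force'])
E
```

```text
the job is handed in; nothing more can be done
None
the job is handed in; nothing more can be done
```

The air station is ready. I pushed the supply lever shut, hung the blue bin by its lip on the louvre under the spout, then swung the drain cock open. I let go of everything and handed the job in at about 22 s; the hand-in gives no verdict.

**Last checks**
- **Supply:** the lever reads about 91° in the top view, on its stop, and did not move through the rest of the run.
- **Drain:** the wrist view gives about 90°. Cruder fits from the top view, at low resolution, ranged from about 87° to 93°. The push also stalled at about 19 N, as expected at the stop.
- **Bin:** the hook sits about 1–2 mm from the estimated louvre edge, centred under the spout. The rim heights are within about 1 mm of a level hang. It was unmoved after the drain was opened.
- **Arm and bystanders:** the arm was well clear of everything. The bystanders I could see in the pictures were where they started, though I did not measure each one.

**What went less smoothly**
- The supply lever was pushed onto its stop harder than intended, with a wrist-force reading of 51 N.
- Joint 6 came right up to its range limit once, and I turned it back the other way.
- On the first drain push the fingers rode up over the lever when it was about a quarter turned. I backed off, lowered and pushed again. The supply was already shut and the bin hung by then.

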